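# Put the column bench kit back in its holders

## Task

Tidy the column kit on the bench: put the long column into the longer cradle, the short column into the shorter cradle, the small pale bottle into the round stand and the timer, face up, into the tray with the four corners, in any order. Everything must end lying or standing flat on the floor of its own holder, inside the walls; set things down gently, do not drop them, and keep the bottle upright all the time.

Things in the scene. Friction and masses are not known exactly. Their poses are not given: they have to be found in the camera images.
- column_long: Loose long steel separation column, 150 mm long (along its y), lying on the bench; slim 8.4 mm round shank in the middle, end fittings 16 mm wide and 14 mm high with small end plugs; 75 g, balanced at its middle. Origin: under the middle of the shank, on the bench (z = 0); the axis lies 7 mm above it. Can be pinched across the shank at its middle.
- column_long_axis (a point): Middle of the long column, on its axis (7 mm above column_long when it lies as at the start). Axes as the column's.
- column_short: Loose short steel separation column, 120 mm long (along its y), lying on the bench; slim 8.4 mm round shank in the middle, end fittings 16 mm wide and 14 mm high with small end plugs; 75 g, balanced at its middle. Origin: under the middle of the shank, on the bench (z = 0); the axis lies 7 mm above it. Can be pinched across the shank at its middle.
- column_short_axis (a point): Middle of the short column, on its axis. Axes as the column's.
- bottle: Loose small pale reagent bottle with a screw cap, standing upright, 55 mm in diameter and 108 mm tall, 0.13 to 0.25 kg. Cap 34 mm in diameter, from 92 to 108 mm above the foot. Origin: centre of its foot; z up. (The larger brown bottles at the back are not part of the job.)
- timer: Loose white digital bench timer lying face up, 48 mm (x) by 68 mm (y) wedge-shaped: 10 mm high at its -x long side, 16 mm at its +x side; 60 g. Origin: centre of its underside; z up out of its face. Can be pinched across its 48 mm width, but only low down, fingertips within 5 mm of the bench (edges rounded).
- cradle_long: Fixed grey cradle for the long column, 174 mm long (its y), 42 mm wide: 5 mm base plate, a U-shaped wall round each end (4 mm thick, tops 19 mm above the bench, sides reach 26 mm inwards), open along the middle of both sides for fingers. Space 166 mm between end walls, 34 mm between sides. Origin: centre of its underside, on the bench; z up. The column lies along y, either way round.
- cradle_short: Fixed grey cradle for the short column, 144 mm long (its y), 42 mm wide: 5 mm base plate, a U-shaped wall round each end (4 mm thick, tops 19 mm above the bench, sides reach 26 mm inwards), open along the middle of both sides for fingers. Space 136 mm between end walls, 34 mm between sides. Origin: centre of its underside, on the bench; z up. The column lies along y, either way round.
- timer_tray: Fixed grey tray for the timer, 74 mm (x) by 94 mm (y): 5 mm base plate, four L-shaped corner walls (4 mm thick, arms 18 mm, tops 19 mm above the bench) round a space of 66 mm (x) by 86 mm (y), open at the middle of every side for fingers. Origin: centre of its underside; z up. The timer lies with its long side along y, either way round.
- bottle_well: Fixed grey plastic bottle stand: base plate 92 by 92 mm with a round wall, inner diameter 74 mm, outer 84 mm, top 19 mm above the bench; its floor is 5 mm above the bench. Origin: centre of its underside; z up.
Not all that is in view belongs to the job. Of the things that look like the timer, the largest one is meant. Leave any pink look-alike of the bottle alone.

How it is judged:
At the end, for the whole second after the job is handed in: In its own holder, flat on the floor and at rest, released: columns within 14 mm of the cradle middle and 0.2 rad; bottle within 13 mm, upright to 0.1 rad; timer face up within 15 mm and 0.35 rad. Height within 4 mm of the floor (horizontal distance between column_long_axis and cradle_long below 0.014 m and angle between the y axis of column_long and the y axis of cradle_long, either way round below 0.2 rad and z of column_long_axis in the frame of cradle_long below 0.016 m and horizontal distance between column_short_axis and cradle_short below 0.014 m and angle between the y axis of column_short and the y axis of cradle_short, either way round below 0.2 rad and z of column_short_axis in the frame of cradle_short below 0.016 m and horizontal distance between bottle and bottle_well below 0.013 m and z of bottle in the frame of bottle_well below 0.009 m and angle between each of bottle, timer's own z axis and vertical below 0.1 rad and horizontal distance between timer and timer_tray below 0.015 m and z of timer in the frame of timer_tray below 0.009 m and angle between the y axis of timer and the y axis of timer_tray, either way round below 0.35 rad and contact force between each of column_long, column_short, bottle, timer and the fingers below 0.1 N and linear speed of each of column_long, column_short, bottle, timer below 0.02 m/s); the robot touches nothing.
It fails at once if the bottle is tipped more than about 30 degrees (angle between bottle's own z axis and vertical above 0.52 rad).
It fails at once if the column long is dropped from a height (falls free at more than 0.8 m/s, some 33 mm of fall) (linear speed of column_long above 0.8 m/s and contact force between column_long and the fingers below 0.05 N).
It fails at once if the column short is dropped from a height (falls free at more than 0.8 m/s, some 33 mm of fall) (linear speed of column_short above 0.8 m/s and contact force between column_short and the fingers below 0.05 N).
It fails at once if the bottle is dropped from a height (falls free at more than 0.8 m/s, some 33 mm of fall) (linear speed of bottle above 0.8 m/s and contact force between bottle and the fingers below 0.05 N).
It fails at once if the timer is dropped from a height (falls free at more than 0.8 m/s, some 33 mm of fall) (linear speed of timer above 0.8 m/s and contact force between timer and the fingers below 0.05 N).
It also fails if it takes over 112 s, if anything falls off the work surface, if the arm or the gripper's body presses on something with over 40 N, if the wrist force passes 120 N, or if a joint passes its speed limit or range.

## Robot

A 7-joint arm with a two-finger parallel gripper is mounted at the origin on a cart in front of the work surface, level with it; the furniture and walls round the work are solid. World frame = base frame: x ahead of the robot, y to its left, z up, the work surface at z = 0. Lengths are in m, angles in rad, forces in N, time in s.
With the tool pointing down it reaches from about 0.35 to 0.9 m from the base axis. Payload 7.2 kg.
Tool frame: the origin (TCP) lies between the finger pads; the fingertips stand 25 mm ahead of it and the grasp point (between the pads) lies 6 mm ahead of it (bot.tip_extent is the distance from the TCP to the fingertips, in m); z points along the fingers, y is the line along which they close (so a half turn about z gives the same grasp; the last joint's range is limited). The gripper opens to 88 mm and grips with 3 to 60 N. Pads are 20 mm wide; open, the fingers measure 115 mm over their backs; the gripper's body (75 mm by 178 mm) begins 61 mm behind the grasp point.
Start: joints at [-1.368, 0.411, -0.013, 1.596, 0.006, 1.134, -0.082], TCP at [0.167, 0.602, 0.223] pointing down, gripper open.
Joint ranges: [-2.95, 2.95], [-0.29, 1.99], [-1.47, 1.44], [0.14, 2.54], [-1.03, 4.17], [0.13, 1.85], [-2.86, 2.86]. Speed limits (rad/s): [2.39, 2.39, 3.01, 3.01, 3.14, 3.14, 3.14].

## Interface

Orientations are given as [roll, pitch, yaw] about the fixed x, y, z axes, in that order (R = Rz(yaw) Ry(pitch) Rx(roll)).
In Python, from rig import bot gives the robot as it stands.
- The arm moves only by the shell command python3 -m handwheel 'ROWS' [OPENING]. ROWS is a JSON object whose one key "motion" holds a list of rows, each an object of numbers: "dx", "dy", "dz": the shift along the tool's x, y, z in cm; "twist": the turn about the tool's z in degrees. In form: {"motion": [{"dx": .., "dy": .., "dz": .., "twist": ..}, ...]}. A call has 1 to 5 rows; each row is the pose to reach, as a shift and turn from the pose commanded when the call began, along the tool's axes at that moment; what a row does not reach only later rows make up. A row lasts 1/8 s, in which the tool goes at most 62.5 mm and 10.7 degrees, less where a joint would pass 70% of its speed; a pose out of reach is approached as far as the arm can. A call with a gripper value outside its range is refused whole. OPENING is the finger opening in cm, from 0 to 8.78, set as the call begins (- or left out, the last holds). The fingers move at their own pace and stop on an object; the grip force is fixed at half the most. Time passes only in rows, so rows that repeat a pose let the fingers close. It gives the time, the measured TCP pose, the force, the opening and the grip force at its end, in the units of the state.
- bot.observe(): the state, without advancing time (a new reading comes with each control period).
- bot.snapshot(name): name is "scene" or "top" or "wrist"; returns a dict with "image" (384x512x3 uint8, red, green, blue), "fovy" (degrees; the focal length in pixels is half the picture's height over the tangent of half this angle, whatever the lens; pixels are square), "cx", "cy" (the principal point, pixels), "k1" (the pictures are not rectified: a ray, as slopes to the right and down, at radius r is drawn at 1 + k1 r^2 times it, then the intrinsics apply), "extrinsics" (4x4, takes a point from camera to world coordinates). Camera axes: x right, y down, z forward; pixel columns grow to the right and rows downward; lengths in m; the calibration is good to about 2 mm. A picture is of the moment at which its call begins. There is no depth.
- bot.finish_job(): hands the job in; it is judged then, once.
Trained networks look in the newest picture that a camera, given by its name, has taken for a name from the list of things; names that differ only in an ending like _2 or _b are one class to them, and where a whole thing is asked for, a point or a joint stands for the part that bears it (a point fixed in the world has none). Each returns a list of dicts, best first, with "confidence" (0 to 1); they miss things now and then, are a little off and sometimes report something else, mostly with a low value. They report only what shows in the picture. A call takes as long as a camera call. They do not tell look-alikes from the thing itself.
- bot.recognise(label, camera): "extent" ([left, top, right, bottom] in pixels, round what is visible of it).
- bot.trace(label, camera): "pixels" (384x512 bool, what is visible of it) and "extent" ([left, top, right, bottom] in pixels, round what is visible of it).
The state is a dict: "time_s": time; "joint_positions": joint angles; "joint_velocities": joint speeds; "tau": joint torques, N m; "position": TCP position; "orientation": TCP orientation; "contact_force": force on the tool from outside, world axes, zero at the start; "moment": the same for the moment, N m; "finger_gap": finger opening in m; "grasp_force": force on a finger pad.
Only numpy, scipy, OpenCV 4.12 (cv2) and the standard library are available. Lean on these libraries where they do the work, as an engineer would, in place of code of your own. Each camera call takes 0.05 s, during which the arm holds its last target. There are 200 camera calls.

## Working session

There is one attempt and no reset: what is moved stays moved. The work goes in short steps, Python scripts to look and compute and a shell command to move; the robot and the scene stay as the last step left them, time stands still between calls to the robot, and variables do not carry over. Pictures are saved under pics/ and viewed, at most 14 in all, crops included, and the job is handed in when it is done.

```bash
ls; mkdir -p pics; python3 - <<'E'
from rig import bot
import cv2
for n in ["scene","top","wrist"]:
    s=bot.snapshot(n); cv2.imwrite(f"pics/{n}0.png",cv2.cvtColor(s["image"],cv2.COLOR_RGB2BGR))
    print(n,s["fovy"],s["cx"],s["cy"],s["k1"],s["extrinsics"].round(3).tolist() if hasattr(s["extrinsics"],"round") else s["extrinsics"])
    for l in ["column_long","column_short","bottle","timer","cradle_long","cradle_short","timer_tray","bottle_well"]:
        print(l,[([round(float(v)) for v in d["extent"]],round(d["confidence"],2)) for d in bot.recognise(l,n)])
o=bot.observe();print(o["time_s"],o["position"],o["orientation"])
E
```

```text
pics
scene 54.26579116161081 255.85546544310503 192.36533431349432 -0.01562952000745446 [[-0.605, -0.309, 0.733, -0.159], [-0.796, 0.232, -0.559, 0.647], [0.003, -0.922, -0.386, 0.4], [0.0, 0.0, 0.0, 1.0]]
column_long [([305, 190, 357, 211], 0.66)]
column_short [([206, 223, 247, 246], 0.49)]
bottle [([171, 200, 199, 257], 0.83), ([243, 209, 278, 272], 0.63)]
timer [([284, 200, 314, 216], 0.87), ([288, 238, 317, 252], 0.84), ([317, 219, 341, 231], 0.56), ([212, 226, 249, 243], 0.3)]
cradle_long [([227, 175, 270, 200], 0.97), ([195, 184, 238, 207], 0.71)]
cradle_short [([154, 200, 195, 217], 0.9)]
timer_tray [([198, 185, 237, 206], 0.65)]
bottle_well [([260, 171, 301, 187], 0.93)]
top 56.95928809615213 252.69511577693925 191.15786453581373 -0.06355612374747534 [[-0.105, -0.97, 0.218, 0.317], [-0.994, 0.103, -0.02, 0.166], [-0.003, -0.219, -0.976, 0.873], [0.0, 0.0, 0.0, 1.0]]
column_long [([268, 106, 293, 175], 0.68), ([322, 186, 352, 237], 0.59)]
column_short [([324, 186, 350, 242], 0.62), ([201, 201, 216, 246], 0.56)]
bottle [([149, 210, 180, 239], 0.83), ([192, 261, 224, 288], 0.61)]
timer [([284, 197, 308, 228], 0.91), ([243, 257, 268, 284], 0.73), ([289, 243, 312, 259], 0.69)]
cradle_long [([270, 105, 292, 174], 0.55)]
cradle_short [([176, 125, 198, 181], 0.8), ([270, 105, 289, 176], 0.16)]
timer_tray [([224, 124, 252, 163], 0.61)]
bottle_well [([324, 186, 352, 237], 0.67)]
wrist 59.49505325273572 259.98842584406094 190.26549153957293 -0.00928175107745115 [[0.268, 0.932, 0.243, 0.101], [0.963, -0.259, -0.068, 0.621], [-0.0, 0.252, -0.968, 0.385], [0.0, 0.0, 0.0, 1.0]]
column_long []
column_short []
bottle []
timer []
cradle_long []
cradle_short []
timer_tray []
bottle_well []
1.35 [0.16720256 0.60221089 0.22304758] [-3.14158618e+00  9.87619873e-06  2.87078671e+00]
```

```bash
python3 - <<'E'
import cv2
a=cv2.imread("pics/top0.png")[90:300,130:400];cv2.imwrite("pics/top0c.png",cv2.resize(a,None,fx=2.85,fy=2.85,interpolation=cv2.INTER_CUBIC))
a=cv2.imread("pics/scene0.png")[150:290,130:390];cv2.imwrite("pics/scene0c.png",cv2.resize(a,None,fx=3,fy=3,interpolation=cv2.INTER_CUBIC))
E
```

```text
(no output)
```

View pics/top0c.png

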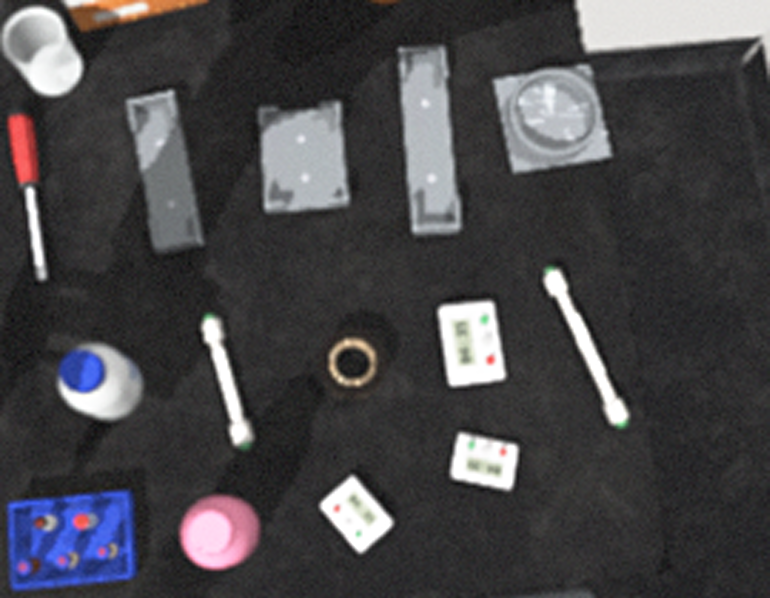

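View pics/scene0c.png

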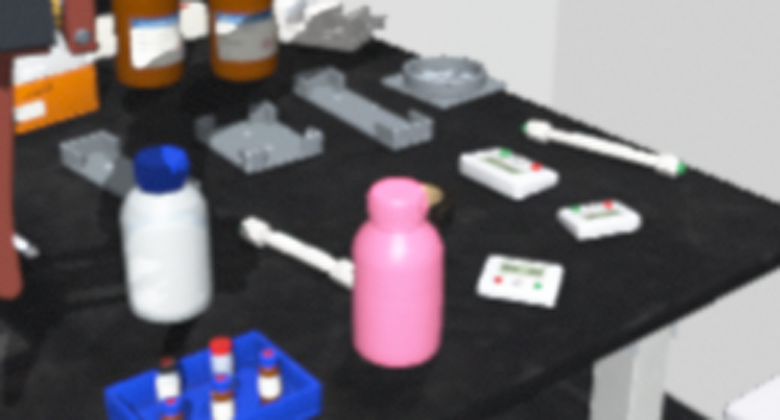

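```bash
cat > h.py <<'E'
import numpy as np, cv2
from rig import bot
def cam(s):
    f=192/np.tan(np.radians(s["fovy"])/2)
    return dict(K=np.array([[f,0,s["cx"]],[0,f,s["cy"]],[0,0,1.]]),D=np.array([s["k1"],0,0,0,0.]),T=np.array(s["extrinsics"]))
def rays(c,uv):
    p=cv2.undistortPoints(np.array(uv,float).reshape(-1,1,2),c["K"],c["D"]).reshape(-1,2)
    return np.c_[p,np.ones(len(p))]@c["T"][:3,:3].T
def plane(c,uv,z):
    d=rays(c,uv);o=c["T"][:3,3];return o+d*((z-o[2])/d[:,2])[:,None]
def proj(c,P):
    Ti=np.linalg.inv(c["T"]);return cv2.projectPoints(np.array(P,float).reshape(-1,3),cv2.Rodrigues(Ti[:3,:3])[0],Ti[:3,3],c["K"],c["D"])[0].reshape(-1,2)
def tri(obs):  # [(cam,uv)..] -> point, residual
    A=np.zeros((3,3));b=np.zeros(3);L=[]
    for c,uv in obs:
        d=rays(c,[uv])[0];d/=np.linalg.norm(d);M=np.eye(3)-np.outer(d,d);A+=M;b+=M@c["T"][:3,3];L.append((M,c["T"][:3,3]))
    x=np.linalg.solve(A,b);return x,max(np.linalg.norm(M@(x-o)) for M,o in L)
def snap(n,f=None):
    s=bot.snapshot(n)
    if f: cv2.imwrite(f,cv2.cvtColor(s["image"],cv2.COLOR_RGB2BGR))
    return cam(s),s["image"]
E
python3 - <<'E'
from h import *
t,_=snap("top");s,_=snap("scene")
T=lambda x,y:(130+x/2.85,90+y/2.85)
S=lambda x,y:(130+x/3,150+y/3)
np.set_printoptions(precision=4,suppress=True)
for n,a,b in [("longA",(550,275),(538,130)),("longB",(619,415),(668,163)),("shortA",(210,328),(256,231)),("timer",(472,342),(508,165)),("cap",(83,370),(161,155)),
 ("well",(554,112),(445,68)),("cradL +l",(401,50),(310,72)),("cradL near r",(458,230),(430,125))]:
    print(n,*tri([(t,T(*a)),(s,S(*b))]),plane(t,[T(*a)],0.005))
for n,a,z in [("shortB",(240,435),.007),("cs far l",(127,100),.005),("cs far r",(175,92),.019),("cs nl",(154,250),.005),("cs nr",(203,243),.005),
 ("tr",(260,106),.019),("tr",(342,102),.019),("tr",(263,211),.005),("tr",(349,206),.005),("cl",(399,47),.019),("cl",(446,46),.019),("cl",(411,235),.005),("cl",(461,229),.01),
 ("well base",(494,78),.005),("",(589,66),.005),("",(612,156),.005),("",(514,172),.005),
 ("timer",(438,304),.010),("",(494,300),.016),("",(505,382),.016),("",(450,387),.01),("ring",(352,362),.01),("pink",(220,540),0)]: print(n,plane(t,[T(*a)],z))
E
```

```text
longA [ 0.5012 -0.0336  0.005 ] 0.004838918937328733 [[ 0.5046 -0.0302  0.005 ]]
longB [ 0.376  -0.0702  0.0075] 0.0008567670867152185 [[ 0.3755 -0.0715  0.005 ]]
shortA [0.487  0.2708 0.0055] 0.0028479637478566605 [[0.4889 0.2731 0.005 ]]
timer [0.4507 0.0465 0.0105] 0.0011497955161944016 [[0.4524 0.0466 0.005 ]]
cap [0.4459 0.3601 0.1059] 0.0008830625006227729 [[0.4634 0.3865 0.005 ]]
well [ 0.6516 -0.0554  0.0165] 0.0015161467926543654 [[ 0.6572 -0.0572  0.005 ]]
cradL +l [0.7195 0.0713 0.0217] 0.008539752328348206 [[0.7335 0.0759 0.005 ]]
cradL near r [0.5517 0.0462 0.0128] 0.0007236536297468055 [[0.5543 0.0457 0.005 ]]
shortB [[0.3931 0.2544 0.007 ]]
cs far l [[0.7111 0.3341 0.005 ]]
cs far r [[0.7077 0.2872 0.019 ]]
cs nl [[0.5647 0.3177 0.005 ]]
cs nr [[0.5665 0.2736 0.005 ]]
tr [[0.6855 0.2111 0.019 ]]
tr [[0.6814 0.1367 0.019 ]]
tr [[0.5905 0.2177 0.005 ]]
tr [[0.5869 0.1403 0.005 ]]
cl [[0.73   0.0788 0.019 ]]
cl [[0.7265 0.0356 0.019 ]]
cl [[0.5541 0.0881 0.005 ]]
cl [[0.5536 0.0436 0.01  ]]
well base [[ 0.6964 -0.0068  0.005 ]]
 [[ 0.6995 -0.0971  0.005 ]]
 [[ 0.6093 -0.1037  0.005 ]]
 [[ 0.6032 -0.012   0.005 ]]
timer [[0.4881 0.0725 0.01  ]]
 [[0.4853 0.0242 0.016 ]]
 [[0.4133 0.0245 0.016 ]]
 [[0.4147 0.0712 0.01  ]]
ring [[0.4452 0.1527 0.01  ]]
pink [[0.3074 0.2794 0.    ]]
```

```bash
python3 -m handwheel '{"motion":[{"dx":-4,"dy":-2.5,"dz":-2,"twist":-3},{"dx":-9,"dy":-6,"dz":-4,"twist":-6},{"dx":-14,"dy":-9.2,"dz":-4.7,"twist":-9},{"dx":-19,"dy":-12.5,"dz":-4.7,"twist":-12},{"dx":-24,"dy":-16,"dz":-4.7,"twist":-15.5}]}' && python3 -m handwheel '{"motion":[{"dx":-4.5,"dy":2,"dz":0,"twist":0}]}' | head -c 1500; python3 -c "
from rig import bot
o=bot.observe();print(o['time_s'],o['position'],o['orientation'],o['joint_positions'])"
```

```text
time_s: 2.08
position: [0.3568, 0.3824, 0.2705]
orientation: [3.141, 0.001, -3.14]
contact_force: [1.0, 1.1, 0.4]
finger_gap: 0.0874
grasp_force: 0.0
time_s: 2.2
position: [0.4027, 0.3988, 0.2711]
orientation: [-3.141, 0.001, 3.137]
contact_force: [0.4, 1.3, 1.0]
finger_gap: 0.0881
grasp_force: 0.0
2.2 [0.402693   0.3988145  0.27107122] [-3.14071205e+00  5.57625733e-04  3.13668330e+00] [-0.93560865  0.27236987  0.08659317  1.68130592 -0.02399528  1.18928816
  0.72263641]
```

```bash
python3 -m handwheel '{"motion":[{"dx":-3,"dy":-5},{"dx":-6,"dy":-10},{"dx":-9,"dy":-15},{"dx":-9.7,"dy":-17.9},{"dx":-9.7,"dy":-17.9}]}' | head -2
python3 - <<'E'
from h import *
import pickle
c,im=snap("wrist","pics/w1.png"); pickle.dump(c,open("w1.pkl","wb"))
for l in ["column_short","bottle","timer","cradle_short","timer_tray","cradle_long"]:
    r=bot.trace(l,"wrist")
    for d in r[:3]:
        ys,xs=np.nonzero(d["pixels"]); print(l,round(d["confidence"],2),[round(float(v)) for v in d["extent"]],cv2.minAreaRect(np.c_[xs,ys].astype(np.float32)))
E
python3 -m handwheel '{"motion":[{"dy":-5},{"dy":-10},{"dy":-15},{"dy":-20},{"dy":-20}]}' | head -2
python3 - <<'E'
from h import *
import pickle
c,im=snap("wrist","pics/w2.png"); pickle.dump(c,open("w2.pkl","wb"))
for l in ["column_long","timer","cradle_long","timer_tray","bottle_well"]:
    r=bot.trace(l,"wrist")
    for d in r[:3]:
        ys,xs=np.nonzero(d["pixels"]); print(l,round(d["confidence"],2),[round(float(v)) for v in d["extent"]],cv2.minAreaRect(np.c_[xs,ys].astype(np.float32)))
E
python3 -c "
import cv2
for n in '12': cv2.imwrite(f'pics/w{n}b.png',cv2.resize(cv2.imread(f'pics/w{n}.png'),(800,600),interpolation=cv2.INTER_CUBIC))"
```

```text
column_short 0.77 [138, 143, 172, 223] ((154.06729125976562, 181.87542724609375), (82.75007629394531, 13.129030227661133), 73.37924194335938)
bottle 0.95 [107, 54, 181, 109] ((142.0, 84.0), (54.0, 72.0), 90.0)
bottle 0.83 [203, 170, 252, 226] ((228.5, 200.5), (59.0, 47.0), 90.0)
timer 0.7 [38, 63, 90, 116] ((65.96781921386719, 89.57177734375), (48.54822540283203, 32.1544075012207), 50.710594177246094)
timer 0.63 [2, 172, 19, 223] ((9.5, 196.5), (51.0, 19.0), 90.0)
timer 0.47 [0, 111, 7, 133] ((2.0, 121.0), (24.0, 4.0), 90.0)
cradle_short 0.86 [172, 268, 216, 366] ((193.5389862060547, 317.4542236328125), (94.73590087890625, 34.386417388916016), 80.2475814819336)
timer_tray 0.59 [124, 332, 138, 350] ((133.29998779296875, 341.4000244140625), (8.049844741821289, 22.807893753051758), 26.56505012512207)
timer 0.92 [31, 67, 92, 121] ((60.729190826416016, 91.32064056396484), (49.06498718261719, 32.32194519042969), 51.95296096801758)
timer 0.9 [1, 170, 14, 221] ((7.5, 197.5), (15.0, 51.0), 0.0)
timer_tray 0.55 [123, 340, 135, 352] ((129.1923065185547, 345.9615478515625), (5.269651889801025, 14.699555397033691), 33.6900634765625)
timer_tray 0.37 [165, 271, 214, 368] ((188.71522521972656, 319.46112060546875), (96.48161315917969, 33.363311767578125), 79.76519775390625)$.motion[0]: bad value
$.motion[0]: bad value
```

View pics/w1b.png

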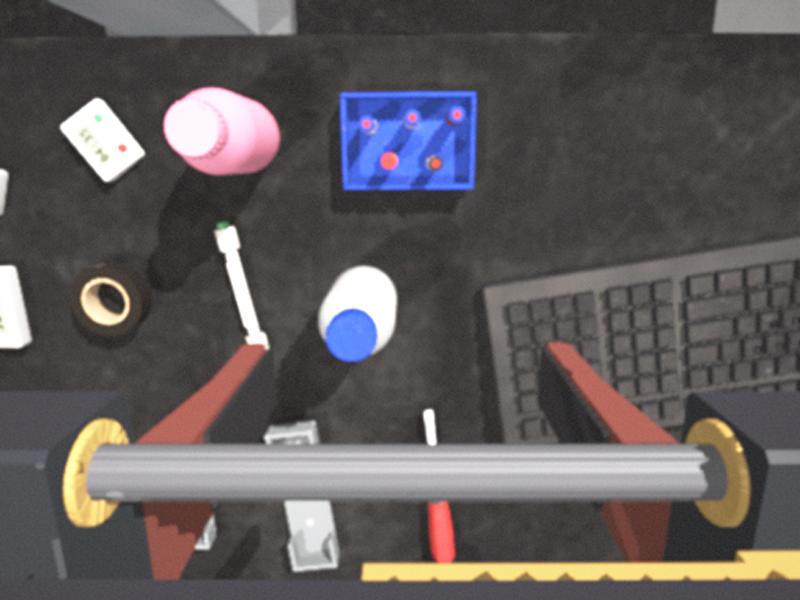

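View pics/w2b.png

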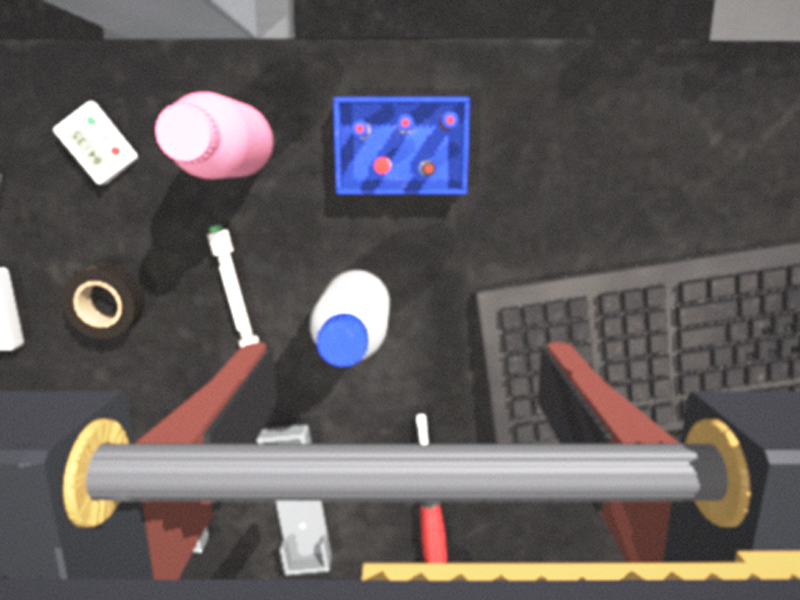

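```bash
python3 - <<'E'
from h import *
import pickle
np.set_printoptions(precision=4,suppress=True)
t,_=snap("top"); a=pickle.load(open("w1.pkl","rb"));b=pickle.load(open("w2.pkl","rb"))
T=lambda x,y:(130+x/2.85,90+y/2.85); W=lambda x,y:(x/1.5625,y/1.5625)
for n,c,p,z in [("short near",a,(227,238),.007),("short near",b,(220,242),.007),("short far",a,(257,340),.007),("short far",b,(248,341),.007),
 ("cap",a,(351,335),.108),("cap",b,(342,340),.108),("cs nl",a,(266,435),.019),("cs nr",a,(316,423),.019),("cs fl",b,(285,573),.005),("cs fr",b,(330,570),.005)]: print(n,plane(c,[W(*p)],z))
print("cap",tri([(a,W(351,335)),(t,T(83,370))]),"short near",tri([(a,W(227,238)),(t,T(239,432))]),"far",tri([(a,W(257,340)),(t,T(210,330))]))
o=bot.observe();print(o["time_s"],o["position"],o["orientation"][2])
E
```

```text
short near [[0.3944 0.2527 0.007 ]]
short near [[0.3949 0.2527 0.007 ]]
short far [[0.4823 0.2705 0.007 ]]
short far [[0.4801 0.2692 0.007 ]]
cap [[0.4439 0.3627 0.108 ]]
cap [[0.4439 0.3627 0.108 ]]
cs nl [[0.566  0.2752 0.019 ]]
cs nr [[0.5545 0.3196 0.019 ]]
cs fl [[0.72   0.2864 0.005 ]]
cs fr [[0.7164 0.3305 0.005 ]]
cap (array([0.447 , 0.362 , 0.1004]), np.float64(0.00045077981561427984)) short near (array([0.3945, 0.2545, 0.0119]), np.float64(0.0008189503060157824)) far (array([0.4839, 0.2718, 0.0094]), np.float64(0.0024738654840074994))
2.9 [0.4004 0.404  0.2702] -3.141397206855231
```

```bash
python3 -m handwheel '{"motion":[{"dx":-2.5,"dy":-2.5,"dz":3,"twist":0},{"dx":-4.5,"dy":-4.2,"dz":5,"twist":0},{"dx":-4.5,"dy":-4.2,"dz":5,"twist":0},{"dx":-4.5,"dy":-4.2,"dz":5,"twist":0}]}'
python3 - <<'E'
from h import *
np.set_printoptions(precision=4,suppress=True)
W=lambda x,y:(x/1.5625,y/1.5625)
import pickle
a=pickle.load(open("w1.pkl","rb"));print("foot near",plane(a,[W(368,267)],0.0))
c,im=snap("wrist","pics/w3.png");t,ti=snap("top")
for d in bot.trace("bottle","wrist")[:2]:
    ys,xs=np.nonzero(d["pixels"]);print(d["confidence"],d["extent"])
def blue(i):
    h=cv2.cvtColor(i,cv2.COLOR_RGB2HSV);m=cv2.inRange(h,(105,120,90),(130,255,255))
    n,l,s,ce=cv2.connectedComponentsWithStats(m);k=np.argsort(-s[1:,4])[:3]+1;return [(s[j].tolist(),ce[j]) for j in k]
print(blue(im),blue(ti))
cv2.imwrite("pics/w3b.png",cv2.resize(cv2.imread("pics/w3.png"),(640,480)))
E
```

```text
time_s: 3.4
position: [0.4451, 0.3629, 0.2207]
orientation: [3.141, 0.0, -3.141]
contact_force: [-0.1, 1.0, 0.2]
finger_gap: 0.0876
grasp_force: 0.0
foot near [[0.4204 0.3667 0.    ]]
0.96 [227.0, 142.9, 288.5, 203.8]
0.66 [120.0, 0.0, 198.4, 69.8]
[([246, 6, 104, 78, 7116], array([296.2473,  43.7454])), ([240, 167, 38, 40, 1199], array([258.5179, 186.5179]))] [([220, 31, 18, 20, 265], array([228.4943,  40.8038])), ([157, 219, 9, 8, 47], array([161.6383, 221.7447]))]
```

View pics/w3b.png

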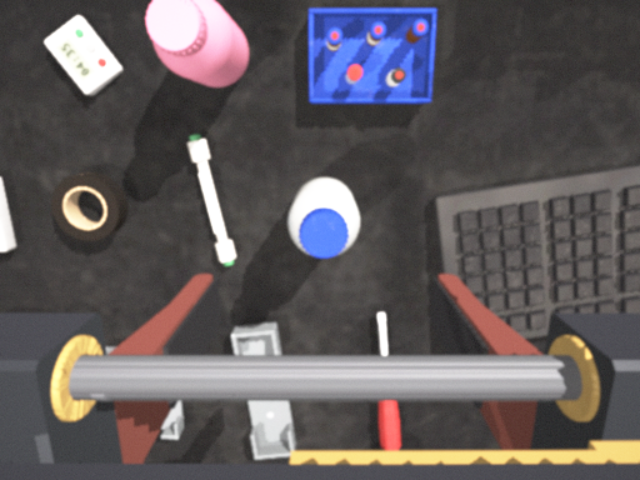

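```bash
python3 - <<'E'
from h import *
np.set_printoptions(precision=4,suppress=True)
c,im=snap("wrist");print(plane(c,[(258.5,187.5)],.108),plane(c,[(258.5,142.9)],0.003))
import pickle
w=pickle.load(open("w1.pkl","rb"))
print(tri([(c,(258.5,187.5)),(w,(351/1.5625,335/1.5625))]))
print("short",plane(c,[(200/1.25,150/1.25),(226/1.25,252/1.25)],.007)); print("cs near",plane(c,[(233/1.25,332/1.25),(277/1.25,322/1.25)],.019),"far",plane(c,[(254/1.25,458/1.25),(296/1.25,453/1.25)],.005))
E
```

```text
[[0.4456 0.3624 0.108 ]] [[0.4203 0.3621 0.003 ]]
(array([0.4474, 0.362 , 0.0991]), np.float64(0.0005427995662124435))
short [[0.3948 0.2541 0.007 ]
 [0.4881 0.2715 0.007 ]]
cs near [[0.5639 0.2764 0.019 ]
 [0.5535 0.3186 0.019 ]] far [[0.7207 0.2874 0.005 ]
 [0.7142 0.3329 0.005 ]]
```

```bash
python3 -m handwheel '{"motion":[{"dx":-0.1,"dy":-0.1,"dz":5,"twist":0},{"dx":-0.1,"dy":-0.1,"dz":9,"twist":0},{"dx":-0.1,"dy":-0.1,"dz":13,"twist":0},{"dx":-0.1,"dy":-0.1,"dz":15.6,"twist":0},{"dx":-0.1,"dy":-0.1,"dz":15.6,"twist":0}]}' && python3 -m handwheel '{"motion":[{"dx":0,"dy":0,"dz":0,"twist":0},{"dx":0,"dy":0,"dz":0,"twist":0},{"dx":0,"dy":0,"dz":0,"twist":0},{"dx":0,"dy":0,"dz":0,"twist":0}]}' 4.8
```

```text
time_s: 4.22
position: [0.4453, 0.3606, 0.0626]
orientation: [-3.139, -0.003, -3.141]
contact_force: [0.4, 0.4, 0.9]
finger_gap: 0.0878
grasp_force: 0.0
time_s: 4.72
position: [0.4469, 0.3612, 0.0647]
orientation: [3.141, 0.001, 3.141]
contact_force: [-0.4, 0.4, 2.3]
finger_gap: 0.053
grasp_force: 30.0
```

```bash
python3 -m handwheel '{"motion":[{"dx":0,"dy":0,"dz":-2,"twist":0},{"dx":0,"dy":0,"dz":-5,"twist":0},{"dx":-1,"dy":-2,"dz":-7,"twist":0},{"dx":-3,"dy":-6,"dz":-7,"twist":0},{"dx":-5,"dy":-10,"dz":-7,"twist":0}]}' && python3 -m handwheel '{"motion":[{"dx":-2,"dy":-4.5,"dz":0,"twist":0},{"dx":-4,"dy":-9,"dz":0,"twist":0},{"dx":-6,"dy":-13.5,"dz":0,"twist":0},{"dx":-8.5,"dy":-18,"dz":0,"twist":0},{"dx":-10.5,"dy":-22,"dz":0,"twist":0}]}' && python3 -m handwheel '{"motion":[{"dx":-2,"dy":-4.5,"dz":0,"twist":0},{"dx":-4,"dy":-8,"dz":0,"twist":0},{"dx":-5,"dy":-9.6,"dz":0,"twist":0},{"dx":-5,"dy":-9.6,"dz":0,"twist":0},{"dx":-5,"dy":-9.6,"dz":0,"twist":0}]}'
python3 - <<'E'
from h import *
c,im=snap("wrist","pics/w4.png");import pickle;pickle.dump(c,open("w4.pkl","wb"))
t,ti=snap("top","pics/t4.png")
a=np.hstack([im[140:384,130:430],ti[90:334,200:400]]);cv2.imwrite("pics/w4b.png",cv2.resize(a[:,:,::-1],None,fx=1.6,fy=1.6))
print(bot.observe()["position"])
E
```

```text
time_s: 5.35
position: [0.4975, 0.2582, 0.1345]
orientation: [-3.141, 0.001, 3.141]
contact_force: [-0.8, 0.1, -1.3]
finger_gap: 0.0531
grasp_force: 30.0
time_s: 5.98
position: [0.602, 0.0368, 0.1341]
orientation: [-3.141, -0.0, 3.139]
contact_force: [0.7, -0.3, -1.5]
finger_gap: 0.0526
grasp_force: 30.0
time_s: 6.6
position: [0.6508, -0.0532, 0.1338]
orientation: [3.14, -0.001, -3.14]
contact_force: [-0.4, 0.9, -0.9]
finger_gap: 0.0527
grasp_force: 30.0
[ 0.65107114 -0.0529903   0.13400613]
```

View pics/w4b.png

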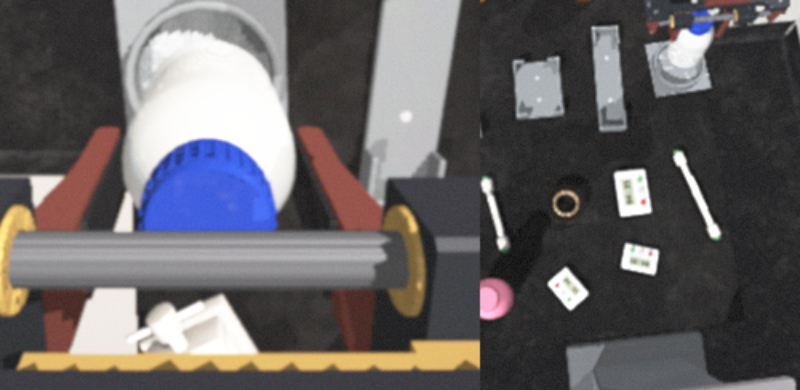

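```bash
python3 - <<'E'
from h import *
import pickle
c=pickle.load(open("w4.pkl","rb"));im=cv2.imread("pics/w4.png")
th=np.linspace(0,2*np.pi,60)
for r,z,col in [(.042,.019,(0,255,0)),(.037,.019,(0,255,255))]:
    p=proj(c,np.c_[.652+r*np.cos(th),-.055+r*np.sin(th),0*th+z]);cv2.polylines(im,[np.round(p*8).astype(int)],True,col,1,cv2.LINE_AA,3)
cv2.imwrite("pics/w4c.png",cv2.resize(im[110:270,160:360],None,fx=3.5,fy=3.5,interpolation=cv2.INTER_CUBIC))
E
```

```text
(no output)
```

View pics/w4c.png

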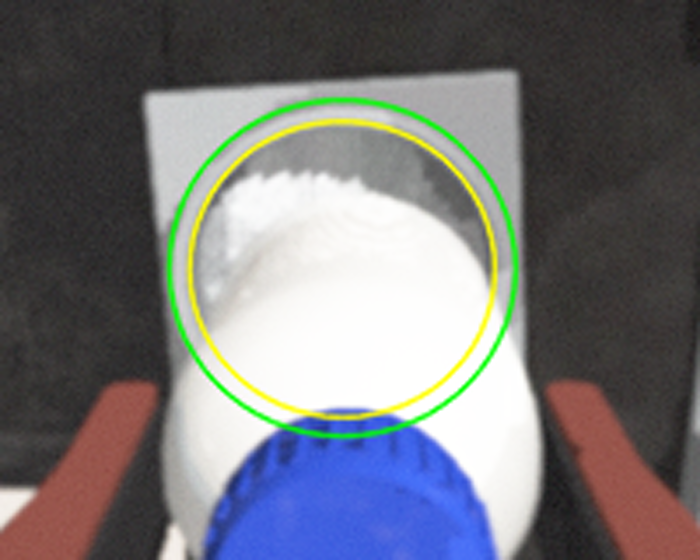

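```bash
python3 -m handwheel '{"motion":[{"dx":-0.1,"dy":-0.2,"dz":2.5,"twist":0},{"dx":-0.1,"dy":-0.2,"dz":4.5,"twist":0},{"dx":-0.1,"dy":-0.2,"dz":5.7,"twist":0},{"dx":-0.1,"dy":-0.2,"dz":6.2,"twist":0},{"dx":-0.1,"dy":-0.2,"dz":6.3,"twist":0}]}' && python3 -m handwheel '{"motion":[{"dx":0,"dy":0,"dz":0,"twist":0},{"dx":0,"dy":0,"dz":0,"twist":0},{"dx":0,"dy":0,"dz":0,"twist":0}]}' 8.7 && python3 -m handwheel '{"motion":[{"dx":0,"dy":0,"dz":-4,"twist":0},{"dx":0,"dy":0,"dz":-8,"twist":0},{"dx":0,"dy":0,"dz":-13,"twist":0},{"dx":2,"dy":2,"dz":-16,"twist":0},{"dx":6,"dy":6,"dz":-16,"twist":0}]}'
```

```text
time_s: 7.32
position: [0.6526, -0.0571, 0.071]
orientation: [3.142, 0.0, 3.141]
contact_force: [0.3, -0.2, -1.3]
finger_gap: 0.0532
grasp_force: 30.0
time_s: 7.7
position: [0.6529, -0.0573, 0.0716]
orientation: [3.142, 0.001, 3.141]
contact_force: [-0.0, -0.7, 0.5]
finger_gap: 0.0793
grasp_force: 0.0
time_s: 8.32
position: [0.5942, 0.0016, 0.234]
orientation: [-3.141, 0.006, 3.138]
contact_force: [0.1, 1.1, 0.2]
finger_gap: 0.0873
grasp_force: 0.0
```

```bash
python3 -m handwheel '{"motion":[{"dx":2.5,"dy":5,"dz":2,"twist":-2},{"dx":5,"dy":10,"dz":4,"twist":-4},{"dx":8,"dy":15,"dz":6,"twist":-6},{"dx":11,"dy":20,"dz":8,"twist":-8},{"dx":14,"dy":25,"dz":10,"twist":-10.5}]}' && python3 -m handwheel '{"motion":[{"dx":1.1,"dy":0.8,"dz":1,"twist":0},{"dx":1.1,"dy":0.8,"dz":1,"twist":0},{"dx":1.1,"dy":0.8,"dz":1,"twist":0}]}' 4
python3 - <<'E'
from h import *
import pickle
np.set_printoptions(precision=4,suppress=True)
c,im=snap("wrist","pics/w5.png");pickle.dump(c,open("w5.pkl","wb"))
for d in bot.trace("column_short","wrist")[:3]:
    ys,xs=np.nonzero(d["pixels"]);r=cv2.minAreaRect(np.c_[xs,ys].astype(np.float32));b=cv2.boxPoints(r);P=plane(c,b,.007)
    print(d["confidence"],d["extent"],r,P.mean(0),P[:,:2].tolist())
o=bot.observe();print(o["position"],o["orientation"])
cv2.imwrite("pics/w5b.png",cv2.resize(cv2.imread("pics/w5.png"),(700,525)))
E
```

```text
time_s: 8.95
position: [0.4518, 0.2544, 0.1311]
orientation: [3.141, 0.001, -2.958]
contact_force: [1.0, 1.2, 0.3]
finger_gap: 0.0875
grasp_force: 0.0
time_s: 9.32
position: [0.442, 0.2573, 0.1218]
orientation: [-3.141, 0.002, -2.961]
contact_force: [1.0, -0.1, -0.5]
finger_gap: 0.0603
grasp_force: 0.0
0.8 [248.9, 111.2, 271.5, 255.9] ((263.0484313964844, 181.98287963867188), (20.990421295166016, 140.0472412109375), 0.5025817155838013) [0.4411 0.26   0.007 ] [[0.5027273289834651, 0.2613122881623227], [0.38243553326569035, 0.24118852646906183], [0.37956406499420803, 0.2577779342516192], [0.49954484985794034, 0.2798039785039758]]
0.5 [2.1, 112.3, 40.7, 197.0] ((20.5, 154.5), (87.0, 41.0), 90.0) [0.452  0.0567 0.007 ] [[0.41793382865102124, 0.04024075329885793], [0.4120729028382598, 0.07304347610445105], [0.48584075094076873, 0.07428692026516034], [0.4922256366686978, 0.039253899601667225]]
[0.4419 0.2574 0.1218] [ 3.1415  0.0015 -2.9616]
```

View pics/w5b.png

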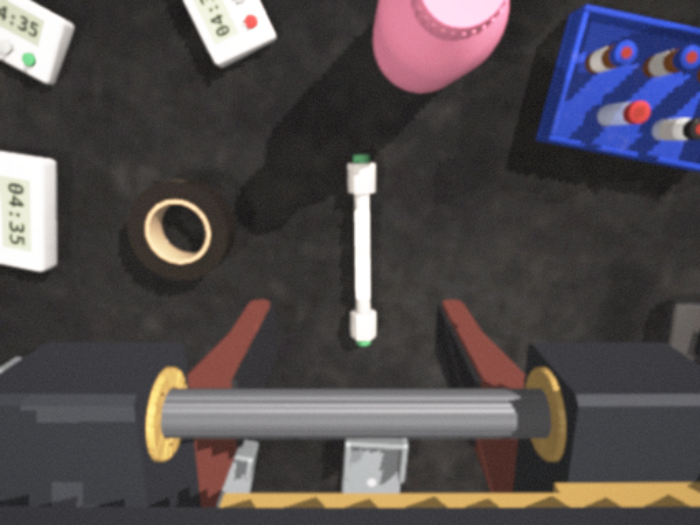

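```bash
python3 -m handwheel '{"motion":[{"dx":0,"dy":0.3,"dz":3,"twist":0},{"dx":0,"dy":0.3,"dz":6,"twist":0},{"dx":0,"dy":0.3,"dz":8.5,"twist":0},{"dx":0,"dy":0.3,"dz":9.3,"twist":0},{"dx":0,"dy":0.3,"dz":9.3,"twist":0}]}' 4 && python3 -m handwheel '{"motion":[{"dx":0,"dy":0,"dz":0,"twist":0},{"dx":0,"dy":0,"dz":0,"twist":0},{"dx":0,"dy":0,"dz":0,"twist":0},{"dx":0,"dy":0,"dz":0,"twist":0}]}' 0
```

```text
time_s: 10.05
position: [0.4404, 0.2611, 0.0282]
orientation: [-3.141, -0.0, -2.96]
contact_force: [-0.5, -0.9, 0.0]
finger_gap: 0.0401
grasp_force: 0.0
time_s: 10.55
position: [0.4399, 0.2618, 0.0283]
orientation: [3.141, 0.0, -2.959]
contact_force: [1.4, 1.0, 0.1]
finger_gap: 0.003
grasp_force: 0.0
```

```bash
python3 - <<'E'
from h import *
c,im=snap("wrist","pics/w6.png")
cv2.imwrite("pics/w6b.png",cv2.resize(im[100:330,150:380,::-1],(580,580)))
o=bot.observe();print(o["position"],o["orientation"],o["finger_gap"],o["grasp_force"])
E
```

```text
[0.43984018 0.26176113 0.02821429] [ 3.14142007e+00  2.54391990e-04 -2.95850842e+00] 0.001022325504650324 0.0
```

View pics/w6b.png

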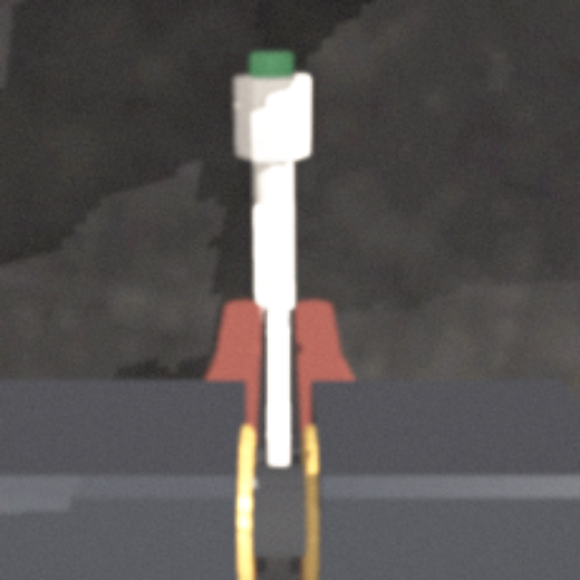

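```bash
python3 -m handwheel '{"motion":[{"dx":0,"dy":0,"dz":-0.7,"twist":0},{"dx":0,"dy":0,"dz":-1.5,"twist":0},{"dx":0,"dy":0,"dz":-2.5,"twist":0},{"dx":0,"dy":0,"dz":-2.5,"twist":0}]}';  python3 - <<'E'
from h import *
c,im=snap("wrist","pics/w7.png")
cv2.imwrite("pics/w7b.png",cv2.resize(im[100:330,150:380,::-1],(580,580)))
print(bot.tip_extent)
E
```

```text
time_s: 11.1
position: [0.4404, 0.2621, 0.0542]
orientation: [3.141, 0.002, -2.959]
contact_force: [-0.7, 0.1, -0.4]
finger_gap: 0.0006
grasp_force: 0.0
0.025
```

View pics/w7b.png

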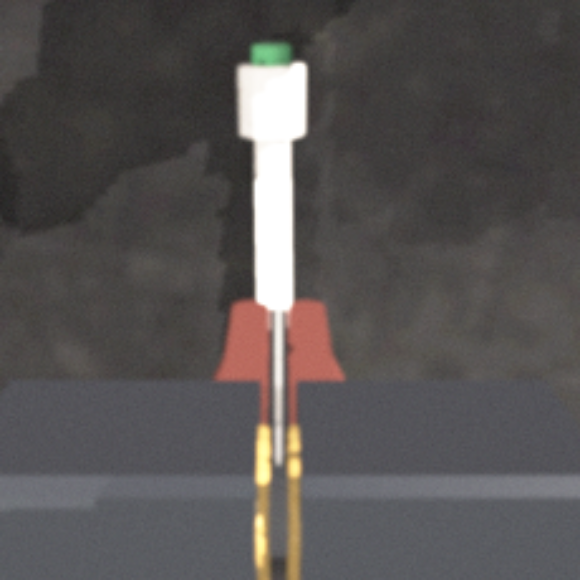

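```bash
python3 - <<'E'
from h import *
from scipy.spatial.transform import Rotation as R
import pickle
np.set_printoptions(precision=4,suppress=True)
s=bot.snapshot("wrist");c=cam(s);o=bot.observe()
r=R.from_euler("xyz",o["orientation"]).as_matrix();p=np.array(o["position"])
for e in (.0,.015,.02,.025,.03):
    print(e,[(proj(c,p+r@np.array([x,0,e]))[0]) for x in (-.01,0,.01)])
print("cam in tool",r.T@(c["T"][:3,3]-p),r.T@c["T"][:3,:3])
# column fitting near/far: width -> distance
print(plane(c,[(150+237/2.52,100+100/2.52),(150+307/2.52,100+100/2.52)],.007))
print(plane(c,[(150+254/2.52,100+200/2.52),(150+294/2.52,100+200/2.52)],.007))
E
```

```text
0.0 [array([259.189 , 256.6271]), array([259.1702, 238.9376]), array([259.1508, 220.7198])]
0.015 [array([259.2392, 244.942 ]), array([259.2225, 228.4523]), array([259.2054, 211.5098])]
0.02 [array([259.2543, 241.4307]), array([259.2382, 225.3063]), array([259.2218, 208.7508])]
0.025 [array([259.2686, 238.0883]), array([259.2532, 222.3136]), array([259.2374, 206.128 ])]
0.03 [array([259.2823, 234.9029]), array([259.2674, 219.4633]), array([259.2522, 203.6316])]
cam in tool [ 0.0684  0.0004 -0.1621] [[-0.0004 -0.9676 -0.2525]
 [ 1.     -0.0005  0.0003]
 [-0.0004 -0.2525  0.9676]]
[[0.3961 0.2441 0.007 ]
 [0.393  0.2609 0.007 ]]
[[0.4201 0.2526 0.007 ]
 [0.4182 0.2625 0.007 ]]
```

```bash
python3 -m handwheel '{"motion":[{"dx":0,"dy":-0.1,"dz":0,"twist":0},{"dx":0,"dy":-0.1,"dz":0,"twist":0},{"dx":0,"dy":-0.1,"dz":0,"twist":0},{"dx":0,"dy":-0.1,"dz":1.5,"twist":0},{"dx":0,"dy":-0.1,"dz":2.7,"twist":0}]}' 3 && python3 -m handwheel '{"motion":[{"dx":0,"dy":0,"dz":0.0,"twist":0},{"dx":0,"dy":0,"dz":0.1,"twist":0}]}' && python3 -m handwheel '{"motion":[{"dx":0,"dy":0,"dz":0.1,"twist":0},{"dx":0,"dy":0,"dz":0.1,"twist":0}]}'; python3 - <<'E'
from h import *
c,im=snap("wrist","pics/w8.png")
cv2.imwrite("pics/w8b.png",cv2.resize(im[100:330,150:380,::-1],(580,580)))
E
```

```text
time_s: 11.82
position: [0.4396, 0.2605, 0.0248]
orientation: [-3.141, -0.001, -2.959]
contact_force: [0.1, 0.3, -0.7]
finger_gap: 0.0305
grasp_force: 0.0
time_s: 12.08
position: [0.44, 0.2607, 0.0248]
orientation: [-3.141, -0.0, -2.959]
contact_force: [0.2, -1.0, 1.0]
finger_gap: 0.0302
grasp_force: 0.0
time_s: 12.32
position: [0.4401, 0.2607, 0.0242]
orientation: [3.141, 0.0, -2.959]
contact_force: [0.1, -0.0, 0.1]
finger_gap: 0.0304
grasp_force: 0.0
```

View pics/w8b.png

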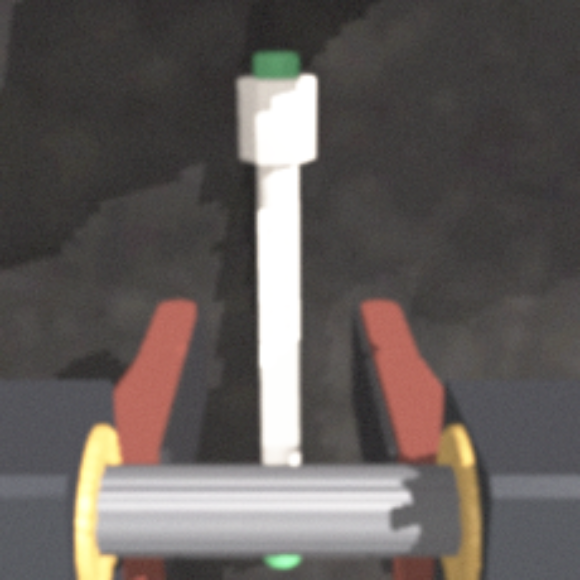

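```bash
python3 -m handwheel '{"motion":[{"dx":0,"dy":0,"dz":0.1,"twist":0},{"dx":0,"dy":0,"dz":0.1,"twist":0},{"dx":0,"dy":0,"dz":0.1,"twist":0}]}' && python3 -m handwheel '{"motion":[{"dx":0,"dy":0,"dz":0.1,"twist":0},{"dx":0,"dy":0,"dz":0.1,"twist":0},{"dx":0,"dy":0,"dz":0.1,"twist":0}]}'; python3 - <<'E'
from h import *
for i in range(3):
    bot.snapshot("wrist");o=bot.observe();print(o["position"],o["contact_force"],o["joint_velocities"].round(3) if hasattr(o["joint_velocities"],"round") else 0)
E
```

```text
time_s: 12.75
position: [0.44, 0.2607, 0.0231]
orientation: [3.142, 0.0, -2.959]
contact_force: [0.6, 0.1, 0.2]
finger_gap: 0.0297
grasp_force: 0.0
time_s: 13.12
position: [0.4399, 0.2607, 0.022]
orientation: [-3.142, -0.0, -2.959]
contact_force: [0.6, 0.2, 0.6]
finger_gap: 0.0301
grasp_force: 0.0
[0.43997207 0.26065621 0.02204616] [-0.47461415 -0.33448116  0.3815579 ] [ 0.001 -0.001 -0.    -0.001 -0.001 -0.001  0.   ]
[0.43996229 0.26066083 0.02203364] [ 0.10504465 -0.4371493  -0.29254916] [ 0.001 -0.    -0.001  0.001 -0.     0.003  0.   ]
[0.43998271 0.26067848 0.02203826] [0.22049488 0.24489764 0.34473995] [ 0.001  0.002 -0.002 -0.     0.001  0.001 -0.   ]
```

```bash
python3 -m handwheel '{"motion":[{"dx":0,"dy":0,"dz":0.15,"twist":0},{"dx":0,"dy":0,"dz":0.15,"twist":0}]}' | sed -n '2p;4p' && python3 -m handwheel '{"motion":[{"dx":0,"dy":0,"dz":0.15,"twist":0},{"dx":0,"dy":0,"dz":0.15,"twist":0}]}'| sed -n '2p;4p'; python3 -m handwheel '{"motion":[{"dx":0,"dy":0,"dz":0.1,"twist":0},{"dx":0,"dy":0,"dz":0.1,"twist":0}]}'| sed -n '2p;4p'
```

```text
position: [0.4399, 0.2606, 0.0204]
contact_force: [-0.2, -0.5, 0.1]
position: [0.4399, 0.2606, 0.0189]
contact_force: [0.3, 0.5, -0.0]
position: [0.4399, 0.2607, 0.018]
contact_force: [0.9, 0.1, 0.2]
```

```bash
for i in 1; do python3 -m handwheel '{"motion":[{"dx":0,"dy":0,"dz":0.1,"twist":0},{"dx":0,"dy":0,"dz":0.1,"twist":0}]}'| sed -n '2p;4p'; done;  python3 -m handwheel '{"motion":[{"dx":0,"dy":0,"dz":0.1,"twist":0},{"dx":0,"dy":0,"dz":0.1,"twist":0}]}'| sed -n '2p;4p'; python3 -m handwheel '{"motion":[{"dx":0,"dy":0,"dz":0.1,"twist":0},{"dx":0,"dy":0,"dz":0.1,"twist":0}]}'| sed -n '2p;4p'
```

```text
position: [0.4399, 0.2606, 0.017]
contact_force: [0.2, -0.7, 0.5]
position: [0.4399, 0.2606, 0.016]
contact_force: [-0.0, 0.3, -0.2]
position: [0.4399, 0.2607, 0.015]
contact_force: [0.1, -1.4, -0.3]
```

```bash
python3 -m handwheel '{"motion":[{"dx":0,"dy":0,"dz":0.1,"twist":0},{"dx":0,"dy":0,"dz":0.1,"twist":0}]}'| sed -n '2p;4p';  python3 -m handwheel '{"motion":[{"dx":0,"dy":0,"dz":0.1,"twist":0},{"dx":0,"dy":0,"dz":0.1,"twist":0}]}'| sed -n '2p;4p'; python3 - <<'E'
from h import *
c,im=snap("wrist","pics/w9.png")
s,si=snap("scene","pics/s9.png")
a=np.hstack([cv2.resize(im[130:330,160:360],(400,400)),cv2.resize(si[160:290,150:280],(400,400))])
cv2.imwrite("pics/w9b.png",a[:,:,::-1])
E
```

```text
position: [0.4399, 0.2606, 0.014]
contact_force: [-0.3, 0.9, -0.1]
position: [0.4399, 0.2606, 0.013]
contact_force: [-0.2, 0.3, 0.0]
```

View pics/w9b.png

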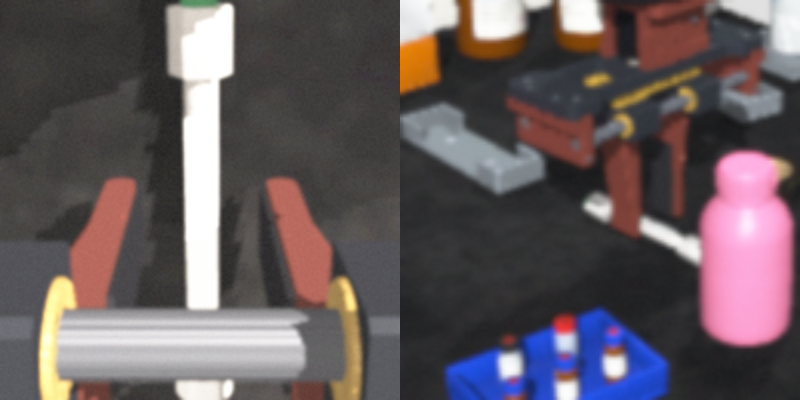

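```bash
python3 -m handwheel '{"motion":[{"dx":0,"dy":0,"dz":0.1,"twist":0},{"dx":0,"dy":0,"dz":0.1,"twist":0}]}'| sed -n '2p;4p';  python3 -m handwheel '{"motion":[{"dx":0,"dy":0,"dz":0.1,"twist":0},{"dx":0,"dy":0,"dz":0.1,"twist":0}]}'| sed -n '2p;4p'
```

```text
position: [0.4399, 0.2606, 0.012]
contact_force: [0.5, -1.1, -0.1]
position: [0.4399, 0.2606, 0.011]
contact_force: [-0.1, -0.4, 0.0]
```

```bash
python3 -m handwheel '{"motion":[{"dx":0,"dy":0,"dz":0,"twist":0},{"dx":0,"dy":0,"dz":0,"twist":0},{"dx":0,"dy":0,"dz":0,"twist":0},{"dx":0,"dy":0,"dz":0,"twist":0}]}' 0
```

```text
time_s: 16.38
position: [0.4403, 0.261, 0.0118]
orientation: [3.141, 0.001, -2.959]
contact_force: [-1.6, -1.1, 8.9]
finger_gap: 0.0003
grasp_force: 4.2
```

```bash
python3 -m handwheel '{"motion":[{"dx":0,"dy":0,"dz":-0.5,"twist":0},{"dx":0,"dy":0,"dz":-0.5,"twist":0},{"dx":0,"dy":0,"dz":-0.5,"twist":0},{"dx":0,"dy":0,"dz":0.4,"twist":0},{"dx":0,"dy":0,"dz":0.6,"twist":0}]}' 3;  python3 -m handwheel '{"motion":[{"dx":0,"dy":0,"dz":0,"twist":0},{"dx":0,"dy":0,"dz":0.1,"twist":0},{"dx":0,"dy":0,"dz":0.1,"twist":0}]}'|sed -n '2p;4p';python3 -m handwheel '{"motion":[{"dx":0,"dy":0,"dz":0.1,"twist":0},{"dx":0,"dy":0,"dz":0.1,"twist":0}]}'|sed -n '2p;4p'; python3 - <<'E'
from h import *
np.set_printoptions(precision=4,suppress=True)
c,im=snap("wrist","pics/w10.png")
for d in bot.trace("column_short","wrist")[:2]:
    ys,xs=np.nonzero(d["pixels"]);P=plane(c,np.c_[xs,ys],.007);k=ys<210
    print(d["confidence"],d["extent"],[(v,xs[ys==v].min(),xs[ys==v].max()) for v in (130,150,170,190,205) if (ys==v).any()])
E
```

```text
time_s: 17.0
position: [0.4395, 0.2603, 0.0041]
orientation: [-3.141, -0.001, -2.959]
contact_force: [-0.7, 0.0, -0.6]
finger_gap: 0.0297
grasp_force: 0.0
position: [0.44, 0.2607, 0.0041]
contact_force: [0.6, -0.1, 0.9]
position: [0.44, 0.2607, 0.0031]
contact_force: [-0.1, 0.5, 1.2]
0.79 [241.9, 123.2, 277.0, 350.5] [(130, np.int64(249), np.int64(268)), (150, np.int64(242), np.int64(275)), (170, np.int64(244), np.int64(275)), (190, np.int64(252), np.int64(267)), (205, np.int64(252), np.int64(268))]
```

Column is still centred (col 259). Close.

```bash
python3 -m handwheel '{"motion":[{"dx":0,"dy":0,"dz":0,"twist":0},{"dx":0,"dy":0,"dz":0,"twist":0},{"dx":0,"dy":0,"dz":0,"twist":0},{"dx":0,"dy":0,"dz":0,"twist":0}]}' 0
```

```text
time_s: 18.23
position: [0.44, 0.2607, 0.0031]
orientation: [3.142, 0.0, -2.959]
contact_force: [-0.6, -0.5, -0.3]
finger_gap: 0.0074
grasp_force: 30.0
```

```bash
cat > fit.py <<'E'
from h import *
from scipy.optimize import minimize
def hullmask(p,k=4,sh=(384,512)):
    m=np.zeros((sh[0],sh[1]),np.uint8);h=cv2.convexHull(p.astype(np.float32)).reshape(-1,2)
    cv2.fillConvexPoly(m,np.round(h*16).astype(int),1,cv2.LINE_AA,4);return m
def fit(c,img,lx,ly,x0,roi,th=60,open_=3):
    g=cv2.cvtColor(img,cv2.COLOR_RGB2GRAY);m=np.zeros_like(g);l,t,r,b=roi
    m[t:b,l:r]=(cv2.GaussianBlur(g,(3,3),0)[t:b,l:r]>th);m=cv2.morphologyEx(m,cv2.MORPH_OPEN,np.ones((open_,open_)))
    n,lab,st,_=cv2.connectedComponentsWithStats(m);m=(lab==1+st[1:,4].argmax())
    ys,xs=np.nonzero(m);H=hullmask(np.c_[xs,ys])>0
    S=3;B=np.array([[sx*lx/2,sy*ly/2,z] for sx in(-1,1) for sy in(-1,1) for z in(0,.019)])
    Hc=cv2.resize(H.astype(np.uint8),None,fx=S,fy=S,interpolation=cv2.INTER_NEAREST)>0
    def cost(q):
        a=q[2];R=np.array([[np.cos(a),-np.sin(a),0],[np.sin(a),np.cos(a),0],[0,0,1]])
        p=proj(c,B@R.T+[q[0],q[1],0]);M=hullmask((p+.5)*S-.5,sh=(384*S,512*S))>0
        return 1-(M&Hc).sum()/(M|Hc).sum()
    best=min((minimize(cost,np.array(x0)+d,method="Nelder-Mead",options=dict(initial_simplex=np.array(x0)+d+np.array([[0,0,0],[.006,0,0],[0,.006,0],[0,0,.06]]),xatol=1e-5,fatol=1e-5)) for d in ([0,0,0],[.003,-.003,.03],[-.003,.003,-.03])),key=lambda r:r.fun)
    return best.x.round(4),round(best.fun,3),st[1:,4].max()
E
python3 - <<'E'
from fit import *
c,_=snap("top");im=cv2.cvtColor(cv2.imread("pics/top0.png"),cv2.COLOR_BGR2RGB)
# y axis of holder along world x => yaw = angle-90deg
for n,lx,ly,x0,roi in [("cradle_short",.042,.144,(.637,.304,-1.47),(168,116,206,184)),("tray",.074,.094,(.637,.177,-1.62),(215,120,258,170)),("cradle_long",.042,.174,(.64,.062,-1.62),(265,100,298,178)),("well",.092,.092,(.652,-.055,-.03),(298,106,350,156))]:
    for th in (50,70): print(n,*fit(c,im,lx,ly,x0,roi,th))
E
```

```text
cradle_short [ 0.6453  0.313  -1.624 ] 0.425 1471
cradle_short [ 0.6393  0.3038 -1.4636] 0.087 979
tray [ 0.634   0.177  -1.5928] 0.191 1235
tray [ 0.6366  0.1774 -1.603 ] 0.076 1117
cradle_long [ 0.6414  0.0624 -1.588 ] 0.387 1561
cradle_long [ 0.6423  0.0622 -1.615 ] 0.108 1205
well [ 0.65   -0.051   0.1209] 0.319 1552
well [ 0.6512 -0.0518  0.058 ] 0.031 1285
```

```bash
python3 -m handwheel '{"motion":[{"dx":0,"dy":0,"dz":-2,"twist":0},{"dx":0,"dy":0,"dz":-5,"twist":0},{"dx":-3,"dy":0.1,"dz":-6,"twist":1},{"dx":-8,"dy":0.2,"dz":-6,"twist":2},{"dx":-13,"dy":0.4,"dz":-6,"twist":4.3}]}' >/dev/null && python3 -m handwheel '{"motion":[{"dx":-4,"dy":-0.3,"dz":0,"twist":0},{"dx":-7.3,"dy":-0.4,"dz":0,"twist":0},{"dx":-7.3,"dy":-0.4,"dz":0,"twist":0},{"dx":-7.3,"dy":-0.4,"dz":0,"twist":0}]}'
cat > ov.py <<'E'
from h import *
import sys
def overlay(fn,out,holders,crop,k):
    c,im=snap("wrist",fn);im=im[:,:,::-1].copy()
    for lx,ly,x,y,a in holders:
        R=np.array([[np.cos(a),-np.sin(a),0],[np.sin(a),np.cos(a),0],[0,0,1]])
        for z,col in ((.005,(0,255,255)),(.019,(0,255,0))):
            B=np.array([[-lx/2,-ly/2,z],[lx/2,-ly/2,z],[lx/2,ly/2,z],[-lx/2,ly/2,z]])@R.T+[x,y,0]
            cv2.polylines(im,[np.round(proj(c,B)*8).astype(int)],True,col,1,cv2.LINE_AA,3)
    l,t,r,b=crop;cv2.imwrite(out,cv2.resize(im[t:b,l:r],None,fx=k,fy=k,interpolation=cv2.INTER_CUBIC));return c
E
python3 - <<'E'
from ov import *
overlay("pics/w11.png","pics/w11b.png",[(.042,.144,.639,.304,-1.464)],(130,60,400,384),1.8)
print(bot.observe()["position"],bot.observe()["orientation"])
E
```

```text
time_s: 19.4
position: [0.6389, 0.2921, 0.0624]
orientation: [-3.141, -0.002, -3.034]
contact_force: [0.6, 0.3, -1.6]
finger_gap: 0.0077
grasp_force: 30.0
[0.63873712 0.29228461 0.06263802] [-3.14155138e+00 -1.52747637e-03 -3.03307232e+00]
```

View pics/w11b.png

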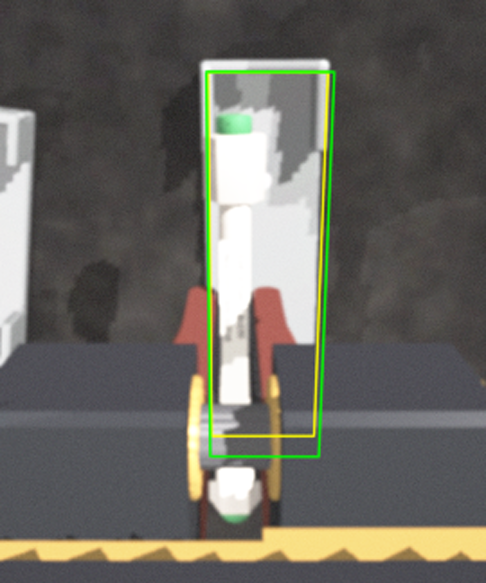

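```bash
python3 -m handwheel '{"motion":[{"dx":0.1,"dy":1.1,"dz":0,"twist":0},{"dx":0.1,"dy":1.1,"dz":2,"twist":0},{"dx":0.1,"dy":1.1,"dz":3.8,"twist":0},{"dx":0.1,"dy":1.1,"dz":4.9,"twist":0},{"dx":0.1,"dy":1.1,"dz":5.3,"twist":0}]}' && python3 -m handwheel '{"motion":[{"dx":0,"dy":0,"dz":0.1,"twist":0},{"dx":0,"dy":0,"dz":0.1,"twist":0}]}' && python3 - <<'E'
from h import *
np.set_printoptions(precision=4,suppress=True)
c,im=snap("wrist","pics/w12.png")
for l,z in (("column_short",.012),("cradle_short",.019)):
  for d in bot.trace(l,"wrist")[:2]:
    m=d["pixels"];ys,xs=np.nonzero(m);print(l,d["confidence"],d["extent"],[(v,plane(c,[(xs[ys==v].min(),v),(xs[ys==v].max(),v)],z)[:,:2].tolist()) for v in (ys.min()+8,ys.min()+25)])
E
```

```text
time_s: 20.08
position: [0.6373, 0.3023, 0.0084]
orientation: [-3.141, -0.002, -3.034]
contact_force: [-0.2, 0.7, -0.5]
finger_gap: 0.0074
grasp_force: 30.0
time_s: 20.32
position: [0.6383, 0.303, 0.0095]
orientation: [3.141, 0.001, -3.034]
contact_force: [-0.2, 0.0, -0.3]
finger_gap: 0.0077
grasp_force: 30.0
column_short 0.61 [239.1, 122.0, 276.0, 351.2] [(np.int64(130), [[0.5828758678137332, 0.2921713012222228], [0.5819228423894198, 0.3010143543430045]]), (np.int64(147), [[0.5911015119286614, 0.29013197906704147], [0.5894762453076882, 0.3052140558780306]])]
column_short 0.46 [210.6, 88.7, 305.3, 364.4] [(np.int64(96), [[0.5695084835263452, 0.2729347608526298], [0.5649069028782784, 0.3156314180397678]]), (np.int64(113), [[0.5770747080219514, 0.2734692997409778], [0.5724171622643565, 0.31668872059803793]])]
cradle_short 0.74 [210.8, 89.4, 306.8, 361.5] [(np.int64(97), [[0.5699500946059961, 0.27397398446577825], [0.5655476738035001, 0.31482288952874254]]), (np.int64(114), [[0.5771468440634179, 0.2749257410130015], [0.5727856706502282, 0.3153951863477665]])]
```

```bash
python3 -m handwheel '{"motion":[{"dx":0.1,"dy":0,"dz":0.1,"twist":0},{"dx":0.1,"dy":0,"dz":0.1,"twist":0}]}' |sed -n '2p;4p' && python3 -m handwheel '{"motion":[{"dx":0,"dy":0,"dz":0,"twist":0},{"dx":0,"dy":0,"dz":0,"twist":0},{"dx":0,"dy":0,"dz":0,"twist":0},{"dx":0,"dy":0,"dz":-2,"twist":0},{"dx":0,"dy":0,"dz":-6,"twist":0}]}' 3.5 && python3 -m handwheel '{"motion":[{"dx":0,"dy":0,"dz":-6,"twist":0},{"dx":0,"dy":0,"dz":-6,"twist":0}]}'  >/dev/null; python3 - <<'E'
from h import *
np.set_printoptions(precision=4,suppress=True)
c,im=snap("wrist","pics/w13.png")
for l,z in (("column_short",.012),("cradle_short",.019)):
  for d in bot.trace(l,"wrist")[:2]:
    m=d["pixels"];ys,xs=np.nonzero(m);print(l,d["confidence"],d["extent"],[(v,plane(c,[(xs[ys==v].min(),v),(xs[ys==v].max(),v)],z)[:,:2].tolist()) for v in (ys.min()+8,ys.min()+25)])
E
```

```text
position: [0.6369, 0.3029, 0.0082]
contact_force: [-0.1, 0.5, 0.0]
time_s: 21.35
position: [0.636, 0.3024, 0.0681]
orientation: [-3.14, -0.003, -3.034]
contact_force: [0.1, 0.2, 0.1]
finger_gap: 0.035
grasp_force: 0.0
column_short 0.7 [246.4, 108.5, 267.4, 246.4] [(np.int64(117), [[0.5857339653481431, 0.2893081070947667], [0.5842275046207535, 0.3033328327278466]]), (np.int64(134), [[0.5995652964010878, 0.2915129009225302], [0.5981317001448379, 0.30488421415704386]])]
column_short 0.48 [1.3, 50.4, 10.9, 252.2] [(np.int64(61), [[0.562997604926736, 0.08817960097415498], [0.5625044928503433, 0.09297601776464262]]), (np.int64(78), [[0.5761086967679266, 0.08702252641175079], [0.5755237212045619, 0.09268707909496113]])]
cradle_short 0.77 [232.1, 91.1, 284.9, 254.8] [(np.int64(98), [[0.5720345450711113, 0.274546212404166], [0.5676790518171446, 0.31501061157767707]]), (np.int64(115), [[0.5851646451216144, 0.2764764081717333], [0.5808478218899998, 0.3166536217276903]])]
```

```bash
python3 -m handwheel '{"motion":[{"dx":3,"dy":-3,"dz":-2.5,"twist":-2},{"dx":6.5,"dy":-7.5,"dz":-5,"twist":-4},{"dx":10,"dy":-12,"dz":-5,"twist":-6},{"dx":13.5,"dy":-17,"dz":-5,"twist":-8},{"dx":16.5,"dy":-21.5,"dz":-5,"twist":-10.5}]}' >/dev/null && python3 -m handwheel '{"motion":[{"dx":1.5,"dy":-4.5,"dz":0,"twist":0},{"dx":3,"dy":-9,"dz":0,"twist":0},{"dx":4.1,"dy":-12.6,"dz":0,"twist":0},{"dx":4.1,"dy":-12.6,"dz":0,"twist":0}]}'
python3 - <<'E'
from h import *
np.set_printoptions(precision=4,suppress=True)
c,im=snap("wrist","pics/w14.png")
for d in bot.trace("column_long","wrist")[:3]:
    ys,xs=np.nonzero(d["pixels"]);r=cv2.minAreaRect(np.c_[xs,ys].astype(np.float32));P=plane(c,cv2.boxPoints(r),.007)
    mid=sorted([(P[i]+P[(i+1)%4])/2 for i in range(4)],key=lambda p:-abs((p-P.mean(0))[0]))[:2]
    print(d["confidence"],d["extent"],P.mean(0),mid,np.linalg.norm(mid[0]-mid[1]))
t,_=snap("top")
for d in bot.trace("column_long","top")[:3]:
    ys,xs=np.nonzero(d["pixels"]);r=cv2.minAreaRect(np.c_[xs,ys].astype(np.float32));P=plane(t,cv2.boxPoints(r),.007);print(d["confidence"],P.mean(0),P[:,:2].tolist())
o=bot.observe();print(o["position"],o["orientation"],o["joint_positions"])
E
```

```text
time_s: 22.88
position: [0.4918, -0.0643, 0.1771]
orientation: [-3.141, -0.002, -2.856]
contact_force: [0.1, -0.6, 0.0]
finger_gap: 0.0351
grasp_force: 0.0
0.58 [278.6, 43.9, 296.3, 200.8] [ 0.4385 -0.0523  0.007 ] [array([ 0.3664, -0.0745,  0.007 ]), array([ 0.5107, -0.0302,  0.007 ])] 0.15092566603235974
0.78 [ 0.4394 -0.0515  0.007 ] [[0.5062698883466735, -0.022461827794361178], [0.5111587823747277, -0.035491328060046845], [0.3723693262888705, -0.08046340816283942], [0.3678755289508568, -0.06773780219872935]]
[ 0.4926 -0.0598  0.1775] [ 3.1408 -0.0011 -2.8486] [-0.1059  0.2402  0.1527  1.9644 -0.0453  0.9415  1.933 ]
```

```bash
python3 -m handwheel '{"motion":[{"dx":2.5,"dy":1.2,"dz":3,"twist":0},{"dx":4.9,"dy":2.3,"dz":6,"twist":0},{"dx":4.9,"dy":2.3,"dz":10,"twist":0},{"dx":4.9,"dy":2.3,"dz":12,"twist":0},{"dx":4.9,"dy":2.3,"dz":12,"twist":0}]}' 3.5 
python3 - <<'E'
from h import *
np.set_printoptions(precision=4,suppress=True)
c,im=snap("wrist","pics/w15.png");o=bot.observe();print(o["position"],o["orientation"])
for d in bot.trace("column_long","wrist")[:2]:
    ys,xs=np.nonzero(d["pixels"]);print(d["confidence"],d["extent"],[(v,xs[ys==v].min(),xs[ys==v].max(),plane(c,[((xs[ys==v].min()+xs[ys==v].max())/2,v)],.007)) for v in (120,150,180,200) if (ys==v).any()])
E
```

```text
time_s: 23.7
position: [0.4383, -0.052, 0.0568]
orientation: [3.14, -0.003, -2.848]
contact_force: [0.5, -0.4, 0.2]
finger_gap: 0.0351
grasp_force: 0.0
[ 0.4391 -0.0522  0.0578] [ 3.1409 -0.0014 -2.8487]
```

```bash
python3 -m handwheel '{"motion":[{"dx":0,"dy":0,"dz":2.5,"twist":0},{"dx":0,"dy":0,"dz":4.5,"twist":0},{"dx":0,"dy":0,"dz":5.3,"twist":0},{"dx":0,"dy":0,"dz":5.4,"twist":0},{"dx":0,"dy":0,"dz":5.4,"twist":0}]}' &&  python3 -m handwheel '{"motion":[{"dx":0,"dy":0,"dz":0,"twist":0},{"dx":0,"dy":0,"dz":0,"twist":0},{"dx":0,"dy":0,"dz":0,"twist":0},{"dx":0,"dy":0,"dz":0,"twist":0}]}' 0
```

```text
time_s: 24.42
position: [0.44, -0.0531, 0.0048]
orientation: [-3.141, 0.001, -2.85]
contact_force: [0.0, -0.6, 0.2]
finger_gap: 0.0354
grasp_force: 0.0
time_s: 24.92
position: [0.4395, -0.0531, 0.0042]
orientation: [-3.142, 0.0, -2.85]
contact_force: [0.1, -0.2, 3.2]
finger_gap: 0.0074
grasp_force: 30.0
```

```bash
python3 -m handwheel '{"motion":[{"dx":0,"dy":0,"dz":-2,"twist":0},{"dx":0,"dy":0,"dz":-5,"twist":3},{"dx":-3,"dy":1,"dz":-7,"twist":8},{"dx":-7,"dy":2,"dz":-7,"twist":14},{"dx":-12,"dy":3.5,"dz":-7,"twist":19.3}]}' >/dev/null && python3 -m handwheel '{"motion":[{"dx":0,"dy":0,"dz":0,"twist":0},{"dx":0,"dy":0,"dz":0,"twist":0}]}'
```

```text
time_s: 25.8
position: [0.5433, 0.0144, 0.0734]
orientation: [-3.141, -0.002, 3.097]
contact_force: [-1.8, -1.1, -1.0]
finger_gap: 0.0072
grasp_force: 30.0
```

```bash
python3 -m handwheel '{"motion":[{"dx":-3,"dy":2,"dz":0,"twist":0},{"dx":-7,"dy":4,"dz":0,"twist":0},{"dx":-9.4,"dy":5.4,"dz":0,"twist":0},{"dx":-9.4,"dy":5.4,"dz":0,"twist":0},{"dx":-9.4,"dy":5.4,"dz":0,"twist":0}]}'
cat > chk.py <<'E'
from h import *
import sys
def chk(pairs):
  c,im=snap("wrist");o=bot.observe();print(np.round(o["position"],4),round(o["orientation"][2],3))
  for l,z in pairs:
    for d in bot.trace(l,"wrist")[:2]:
      ys,xs=np.nonzero(d["pixels"]);v0=ys.min()
      P=plane(c,[(xs[ys==v0].mean(),v0)],z)[0]
      print(l,round(d["confidence"],2),np.round(d["extent"]),"near",P[:2].round(4),[(v,plane(c,[(xs[ys==v].min(),v),(xs[ys==v].max(),v)],z)[:,:2].round(4).tolist()) for v in range(v0+8,v0+60,12) if (ys==v).any()])
E
python3 -c "
from chk import *
chk([('column_long',.077),('cradle_long',.019)])"
```

```text
time_s: 26.42
position: [0.639, 0.0628, 0.0736]
orientation: [-3.141, -0.002, 3.095]
contact_force: [-0.3, 0.6, -1.5]
finger_gap: 0.0075
grasp_force: 30.0
[0.6391 0.0629 0.0739] 3.095
column_long 0.84 [243.  89. 277. 361.] near [0.564  0.0662] [(96, [[0.5673, 0.0615], [0.5677, 0.0706]]), (108, [[0.5724, 0.0584], [0.5731, 0.0736]]), (120, [[0.5778, 0.0581], [0.5785, 0.0734]]), (132, [[0.5833, 0.0578], [0.584, 0.0732]]), (144, [[0.589, 0.0608], [0.5894, 0.0692]])]
cradle_long 0.78 [224.  75. 287. 238.] near [0.5551 0.0686] [(85, [[0.5587, 0.0446], [0.5606, 0.0853]]), (97, [[0.5658, 0.0441], [0.5677, 0.0845]]), (109, [[0.5731, 0.0436], [0.575, 0.0843]]), (121, [[0.5805, 0.0437], [0.5824, 0.0841]]), (133, [[0.588, 0.0444], [0.5898, 0.0826]])]
cradle_long 0.38 [  0. 192. 136. 340.] near [ 0.6226 -0.0486] [(200, [[0.6272, -0.0692], [0.6289, -0.0327]]), (212, [[0.6348, -0.0887], [0.6377, -0.0265]]), (224, [[0.6427, -0.1065], [0.6464, -0.0244]]), (236, [[0.651, -0.1184], [0.6552, -0.0256]]), (248, [[0.6599, -0.1206], [0.664, -0.0304]])]
```

```bash
python3 -m handwheel '{"motion":[{"dx":-0.2,"dy":0.2,"dz":1.5,"twist":0},{"dx":-0.2,"dy":0.2,"dz":3,"twist":0},{"dx":-0.2,"dy":0.2,"dz":4.2,"twist":0},{"dx":-0.2,"dy":0.2,"dz":4.2,"twist":0}]}'|sed -n '2p;4p'; python3 -m handwheel '{"motion":[{"dx":0,"dy":0,"dz":0.7,"twist":0},{"dx":0,"dy":0,"dz":1.4,"twist":0},{"dx":0,"dy":0,"dz":1.4,"twist":0}]}' |sed -n '2p;4p'; python3 -c "
from chk import *
chk([('bottle',.1)]);print(bot.observe()['contact_force'])"
```

```text
position: [0.6416, 0.0663, 0.0302]
contact_force: [-0.7, 0.2, -1.3]
position: [0.6423, 0.0663, 0.0175]
contact_force: [-0.9, -0.1, -0.6]
[0.6426 0.0663 0.0179] 3.096
bottle 0.74 [  1. 212.  90. 357.] near [0.5975 0.0122] [(220, [[0.5993, 0.004], [0.5999, 0.0187]]), (232, [[0.6024, 0.0025], [0.6033, 0.0221]]), (244, [[0.6057, 0.0017], [0.6066, 0.0236]]), (256, [[0.609, 0.0009], [0.61, 0.0238]]), (268, [[0.6123, 0.0001], [0.6133, 0.0232]])]
[-0.24470292 -1.13820132 -0.40236244]
```

```bash
python3 -m handwheel '{"motion":[{"dx":0.1,"dy":-0.1,"dz":0.4,"twist":0},{"dx":0.1,"dy":-0.1,"dz":0.8,"twist":0},{"dx":0.1,"dy":-0.1,"dz":0.85,"twist":0},{"dx":0.1,"dy":-0.1,"dz":0.85,"twist":0}]}'|sed -n '2p;4p'; python3 -m handwheel '{"motion":[{"dx":0,"dy":0,"dz":0,"twist":0},{"dx":0,"dy":0,"dz":0,"twist":0},{"dx":0,"dy":0,"dz":0,"twist":0},{"dx":0,"dy":0,"dz":-2,"twist":0},{"dx":0,"dy":0,"dz":-6,"twist":0}]}' 3 |sed -n '2p;4p';python3 -m handwheel '{"motion":[{"dx":0,"dy":0,"dz":-4,"twist":0},{"dx":0,"dy":0,"dz":-4,"twist":0},{"dx":0,"dy":0,"dz":-4,"twist":0}]}' 8.7|sed -n '2p;4p'; python3 -c "
from chk import *
chk([('column_long',.012),('cradle_long',.019),('bottle',.1)])"
```

```text
position: [0.6417, 0.0654, 0.0095]
contact_force: [0.3, -0.9, -0.5]
position: [0.6407, 0.0653, 0.0699]
contact_force: [0.4, 0.0, -0.5]
position: [0.6417, 0.0655, 0.1103]
contact_force: [-0.7, 0.4, -0.6]
[0.6412 0.0655 0.1094] 3.096
column_long 0.91 [251.  96. 273. 278.] near [0.5661 0.0689] [(101, [[0.5715, 0.0608], [0.5722, 0.0765]]), (113, [[0.5802, 0.0604], [0.5809, 0.0754]]), (125, [[0.5893, 0.0637], [0.5896, 0.0713]]), (137, [[0.5984, 0.064], [0.5987, 0.0709]]), (149, [[0.6076, 0.0635], [0.6079, 0.0705]])]
cradle_long 0.69 [226.  74. 280. 286.] near [0.5552 0.0831] [(84, [[0.5588, 0.0437], [0.5608, 0.0854]]), (96, [[0.5672, 0.0431], [0.5691, 0.0844]]), (108, [[0.5757, 0.044], [0.5775, 0.0842]]), (120, [[0.5843, 0.0448], [0.5861, 0.0832]]), (132, [[0.5931, 0.0442], [0.5948, 0.0822]])]
cradle_long 0.6 [250.  91. 272. 279.] near [0.5655 0.0675] [(100, [[0.5708, 0.0618], [0.5715, 0.0756]]), (112, [[0.5793, 0.0606], [0.5799, 0.0746]]), (124, [[0.5881, 0.0631], [0.5885, 0.072]]), (136, [[0.597, 0.0642], [0.5973, 0.0709]]), (148, [[0.6059, 0.0637], [0.6063, 0.0712]])]
bottle 0.91 [  0. 178. 147. 275.] near [ 0.6071 -0.0111] [(185, [[0.6106, -0.0274], [0.6119, -0.0004]]), (197, [[0.6166, -0.0415], [0.6187, 0.0034]]), (209, [[0.6227, -0.0542], [0.6254, 0.0041]]), (221, [[0.6293, -0.0601], [0.6322, 0.0027]]), (233, [[0.6361, -0.0644], [0.6389, -0.0032]])]
```

```bash
python3 -m handwheel '{"motion":[{"dx":4,"dy":-0.5,"dz":-1,"twist":0},{"dx":9,"dy":-1.5,"dz":-1,"twist":0},{"dx":14,"dy":-2.5,"dz":-1,"twist":0},{"dx":18,"dy":-2.7,"dz":-1,"twist":0},{"dx":19,"dy":-2.7,"dz":-1,"twist":0}]}' 8.7|sed -n '2p;4p';python3 -m handwheel '{"motion":[{"dx":0,"dy":0,"dz":0,"twist":0},{"dx":0,"dy":0,"dz":0,"twist":0}]}'|sed -n '2p;4p'
python3 - <<'E'
from h import *
np.set_printoptions(precision=4,suppress=True)
for n in ("wrist","top"):
  c,im=snap(n,f"pics/{n}16.png")
  for d in bot.trace("timer",n)[:4]:
    ys,xs=np.nonzero(d["pixels"]);r=cv2.minAreaRect(np.c_[xs,ys].astype(np.float32));P=plane(c,cv2.boxPoints(r),.011)
    e=P[1]-P[0];f=P[2]-P[1];L=e if np.linalg.norm(e)>np.linalg.norm(f) else f
    print(n,round(d["confidence"],2),np.round(d["extent"]),P.mean(0)[:2],"sizes",np.linalg.norm(e),np.linalg.norm(f),"ang",np.arctan(L[1]/L[0]),P[:,:2].tolist())
E
```

```text
position: [0.4482, 0.0469, 0.1191]
contact_force: [1.0, 0.2, 0.5]
position: [0.4521, 0.0473, 0.1196]
contact_force: [0.3, 0.1, 0.3]
wrist 0.97 [366.   0. 447.  53.] [0.3228 0.1622] sizes 0.037412172321209566 0.04254904772929896 ang 0.6585991627540021 [[0.3148116677804851, 0.13303777578806036], [0.29658395193672227, 0.1657091855052874], [0.33023388050313646, 0.1917496111958437], [0.34973998457113714, 0.15846405589620233]]
wrist 0.96 [216.  24. 298.  92.] [0.3503 0.0483] sizes 0.03673767347082305 0.05109180244006074 ang 1.2479590448085127 [[0.358936185137651, 0.01669604608708681], [0.3249533019406531, 0.030653850415419088], [0.3411626125580498, 0.07910620356656074], [0.376192706871984, 0.06663394124688718]]
wrist 0.73 [228. 145. 289. 228.] [0.452  0.0463] sizes 0.04657854104415294 0.06961097690968791 ang 0.0284331383728056 [[0.41738543712925513, 0.022768853016028608], [0.4169434550745312, 0.06934529703728405], [0.4865262956138971, 0.07132428890040007], [0.48717795201731384, 0.021718697872923968]]
top 0.59 [291. 243. 312. 260.] [0.3499 0.0512] sizes 0.03487884207648353 0.05207848511686092 ang 1.2657637258079548 [[0.3411220066091709, 0.0815439836704288], [0.3741851232509366, 0.07043705148691053], [0.35854469015250995, 0.02076265703100655], [0.3256550890688148, 0.032246969996464814]]
top 0.56 [286. 199. 309. 226.] [0.4503 0.0466] sizes 0.0498791245828961 0.06759862108434725 ang -0.13736939048572983 [[0.4864816118629194, 0.06694334771851033], [0.48119473973280835, 0.01734520206531151], [0.41423292111334764, 0.026602006032102665], [0.4194816204627838, 0.07538645867646528]]
top 0.55 [243. 260. 265. 281.] [0.3181 0.1639] sizes 0.03483658136790844 0.05005218707787768 ang 0.6085533969635134 [[0.32874559323943753, 0.19263977964822002], [0.3483440316652269, 0.1638389356905606], [0.3072774198399402, 0.13522504353185405], [0.2880480868079399, 0.16392217943806917]]
```

```bash
python3 - <<'E'
from h import *
c,im=snap("wrist")
d=[d for d in bot.trace("timer","wrist") if abs(d["extent"][0]-228)<12][0]
ys,xs=np.nonzero(d["pixels"]);V=np.arange(155,218,3)
for f,z in ((min,.010),(max,.010),(min,.016),(max,.016)):
    P=plane(c,[(f(xs[ys==v])+(.5 if f is max else -.5),v) for v in V],z);k=np.polyfit(P[:,0],P[:,1],1);print(f.__name__,z,"slope",k[0].round(4),"y at .452",np.polyval(k,.452).round(4))
print(plane(c,[(258,d["extent"][1]),(258,d["extent"][3])],.012), d["extent"])
E
```

```text
min 0.01 slope 0.0135 y at .452 0.0224
max 0.01 slope 0.0059 y at .452 0.0702
min 0.016 slope 0.0135 y at .452 0.023
max 0.016 slope 0.0059 y at .452 0.0698
[[0.41620243 0.04735289 0.012     ]
 [0.48364972 0.04413429 0.012     ]] [226.2, 146.2, 293.2, 225.6]
```

```bash
python3 -m handwheel '{"motion":[{"dx":0.2,"dy":-0.1,"dz":3,"twist":-3.2},{"dx":0.2,"dy":-0.1,"dz":7,"twist":-3.2},{"dx":0.2,"dy":-0.1,"dz":10,"twist":-3.2},{"dx":0.2,"dy":-0.1,"dz":11.3,"twist":-3.2},{"dx":0.2,"dy":-0.1,"dz":11.4,"twist":-3.2}]}' 8.7|sed -n '2,4p';python3 -m handwheel '{"motion":[{"dx":0,"dy":0,"dz":0.2,"twist":0},{"dx":0,"dy":0,"dz":0.3,"twist":0}]}'|sed -n '2,4p'
```

```text
position: [0.4484, 0.0461, 0.0052]
orientation: [-3.141, -0.001, -3.132]
contact_force: [0.7, -0.3, -0.3]
position: [0.4493, 0.0464, 0.0033]
orientation: [3.141, 0.002, -3.131]
contact_force: [-1.2, -0.7, -0.1]
```

```bash
python3 -m handwheel '{"motion":[{"dx":0,"dy":0,"dz":0,"twist":0},{"dx":0,"dy":0,"dz":0,"twist":0},{"dx":0,"dy":0,"dz":0,"twist":0},{"dx":0,"dy":0,"dz":0,"twist":0},{"dx":0,"dy":0,"dz":0,"twist":0}]}' 4
```

```text
time_s: 31.92
position: [0.4486, 0.0462, 0.0026]
orientation: [3.142, 0.0, -3.131]
contact_force: [-1.2, 0.2, 0.8]
finger_gap: 0.0474
grasp_force: 30.0
```

```bash
python3 -m handwheel '{"motion":[{"dx":0,"dy":0,"dz":-1,"twist":0},{"dx":0,"dy":0,"dz":-3,"twist":0},{"dx":-1,"dy":0.5,"dz":-6,"twist":0},{"dx":-4.5,"dy":3,"dz":-7,"twist":1},{"dx":-8.5,"dy":6,"dz":-7,"twist":2.4}]}' | tail -2; python3 -m handwheel '{"motion":[{"dx":-4,"dy":3,"dz":0,"twist":0},{"dx":-8,"dy":6,"dz":0,"twist":0},{"dx":-10.2,"dy":6.5,"dz":0,"twist":0},{"dx":-10.2,"dy":6.5,"dz":0,"twist":0},{"dx":-10.2,"dy":6.5,"dz":0,"twist":0}]}'; python3 -c "
from chk import *
chk([('timer',.081),('timer_tray',.019),('timer_tray',.005)])"
```

```text
finger_gap: 0.0472
grasp_force: 30.0
time_s: 33.17
position: [0.636, 0.1682, 0.0725]
orientation: [-3.141, -0.001, 3.109]
contact_force: [-0.8, 0.2, -0.2]
finger_gap: 0.0473
grasp_force: 30.0
[0.636  0.1681 0.0727] 3.109
timer 0.68 [210. 180. 309. 286.] near [0.6031 0.1626] [(190, [[0.6064, 0.1458], [0.6079, 0.192]]), (202, [[0.6123, 0.1454], [0.6138, 0.1925]]), (214, [[0.6183, 0.1459], [0.6199, 0.1925]]), (226, [[0.6245, 0.146], [0.626, 0.1925]]), (238, [[0.6307, 0.146], [0.6322, 0.1926]])]
timer_tray 0.87 [214. 136. 330. 223.] near [0.5886 0.1979] [(144, [[0.5919, 0.141], [0.5942, 0.2133]]), (156, [[0.5996, 0.1412], [0.602, 0.2134]]), (168, [[0.6075, 0.1419], [0.6097, 0.2103]]), (180, [[0.6156, 0.1434], [0.6177, 0.2097]]), (192, [[0.6257, 0.2026], [0.6259, 0.2092]])]
timer_tray 0.87 [214. 136. 330. 223.] near [0.59   0.1996] [(144, [[0.5934, 0.1391], [0.5959, 0.216]]), (156, [[0.6017, 0.1392], [0.6042, 0.2162]]), (168, [[0.6101, 0.1401], [0.6125, 0.2129]]), (180, [[0.6187, 0.1416], [0.621, 0.2123]]), (192, [[0.6294, 0.2046], [0.6297, 0.2117]])]
```

```bash
python3 -m handwheel '{"motion":[{"dx":0.1,"dy":0.7,"dz":1,"twist":0},{"dx":0.1,"dy":0.7,"dz":3,"twist":0},{"dx":0.1,"dy":0.7,"dz":5,"twist":0},{"dx":0.1,"dy":0.7,"dz":5.9,"twist":0},{"dx":0.1,"dy":0.7,"dz":6.3,"twist":0}]}'|sed -n '2p;4p'; python3 -m handwheel '{"motion":[{"dx":0,"dy":0,"dz":0,"twist":0},{"dx":0,"dy":0,"dz":0.1,"twist":0},{"dx":0,"dy":0,"dz":0.1,"twist":0}]}'|sed -n '2p;4p'
```

```text
position: [0.6358, 0.1754, 0.0083]
contact_force: [-0.5, 0.1, -0.4]
position: [0.6366, 0.1759, 0.0091]
contact_force: [0.5, 0.6, -0.2]
```

```bash
python3 -m handwheel '{"motion":[{"dx":0,"dy":0,"dz":0.1,"twist":0},{"dx":0,"dy":0,"dz":0.1,"twist":0}]}'|sed -n '2p;4p'; python3 -m handwheel '{"motion":[{"dx":0,"dy":0,"dz":0,"twist":0},{"dx":0,"dy":0,"dz":0,"twist":0},{"dx":0,"dy":0,"dz":0,"twist":0},{"dx":0,"dy":0,"dz":0,"twist":0},{"dx":0,"dy":0,"dz":-1,"twist":0}]}' 8|sed -n '2,5p'; python3 -m handwheel '{"motion":[{"dx":0,"dy":0,"dz":-4,"twist":0},{"dx":0,"dy":0,"dz":-9,"twist":0},{"dx":2,"dy":0,"dz":-14,"twist":0},{"dx":7,"dy":0,"dz":-17,"twist":0},{"dx":7,"dy":0,"dz":-17,"twist":0}]}'|sed -n '2p;4p'; python3 - <<'E'
from chk import *
chk([('timer',.018),('timer_tray',.019)])
_,im=snap("top");_,w=snap("wrist")
a=cv2.resize(im[90:260,150:370],None,fx=1.85,fy=1.85,interpolation=cv2.INTER_CUBIC);w=cv2.resize(w,None,fx=.76,fy=.76)
H=max(a.shape[0],w.shape[0]);p=lambda i:np.pad(i,((0,H-i.shape[0]),(0,0),(0,0)));cv2.imwrite("pics/final.png",np.hstack([p(a),p(w)])[:,:,::-1]);print(p(a).shape)
E
```

```text
position: [0.6363, 0.1759, 0.0077]
contact_force: [-0.5, 1.0, 0.2]
position: [0.6356, 0.1757, 0.0172]
orientation: [-3.141, -0.002, 3.11]
contact_force: [0.6, 0.1, -0.4]
finger_gap: 0.08
position: [0.5652, 0.1791, 0.1914]
contact_force: [-0.1, -0.1, -0.2]
[0.5662 0.1786 0.1899] 3.111
timer 0.55 [237. 206. 278. 268.] near [0.6024 0.1754] [(215, [[0.6105, 0.1533], [0.612, 0.1995]]), (227, [[0.6239, 0.1526], [0.6254, 0.1993]]), (239, [[0.6377, 0.153], [0.6391, 0.1991]]), (251, [[0.6516, 0.1523], [0.6531, 0.1978]]), (263, [[0.6659, 0.1516], [0.6674, 0.1987]])]
timer_tray 0.92 [223. 191. 295. 276.] near [0.5857 0.2045] [(199, [[0.5923, 0.1408], [0.5946, 0.2132]]), (211, [[0.6053, 0.14], [0.6076, 0.211]]), (223, [[0.6187, 0.1413], [0.6209, 0.2109]]), (235, [[0.6323, 0.1416], [0.6345, 0.2108]]), (247, [[0.6462, 0.1419], [0.6484, 0.2107]])]
timer_tray 0.38 [147. 170. 166. 232.] near [0.5648 0.0722] [(183, [[0.5729, 0.0641], [0.5733, 0.0784]]), (195, [[0.5856, 0.0637], [0.586, 0.0781]]), (207, [[0.5987, 0.0663], [0.5989, 0.0736]]), (219, [[0.6118, 0.0648], [0.6121, 0.0733]]), (231, [[0.6253, 0.0644], [0.6254, 0.0654]])]
(314, 407, 3)
```

View pics/final.png

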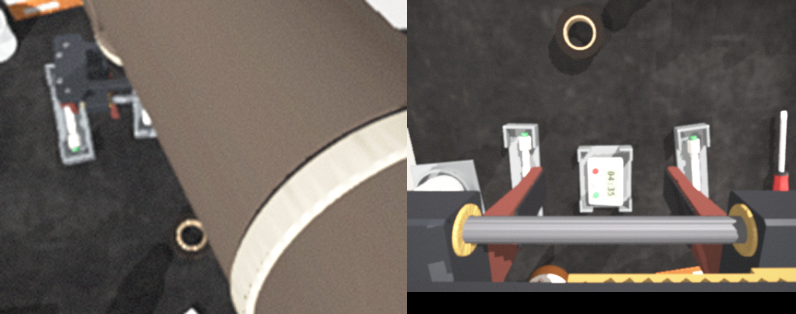

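```bash
python3 -m handwheel '{"motion":[{"dx":2,"dy":-4,"dz":-2,"twist":0},{"dx":4,"dy":-9,"dz":-4,"twist":0},{"dx":5,"dy":-14,"dz":-6,"twist":0},{"dx":5,"dy":-17,"dz":-6,"twist":0},{"dx":5,"dy":-17,"dz":-6,"twist":0}]}'|sed -n '2p;4p'; python3 - <<'E'
from h import *
np.set_printoptions(precision=4,suppress=True)
O=[]
for n in ("wrist","scene"):
    c,i=snap(n,f"pics/end_{n}.png");h=cv2.cvtColor(i,cv2.COLOR_RGB2HSV);m=cv2.inRange(h,(105,120,80),(130,255,255))
    N,l,s,ce=cv2.connectedComponentsWithStats(m);
    e=proj(c,[[.652,-.057,.11]])[0];k=1+np.argmin(np.linalg.norm(ce[1:]-e,axis=1));print(n,e,ce[k],s[k],plane(c,[ce[k]],.108));O.append((c,ce[k]))
print(tri(O))
for d in bot.trace("bottle","scene")[:3]: print(d["confidence"],d["extent"])
c=O[1][0];print("expect foot/top",proj(c,[[.652-.0,-.057,.005],[.652,-.057,.113]]))
o=bot.observe();print(o["time_s"])
E
```

```text
position: [0.5112, 0.0067, 0.2472]
contact_force: [1.5, 1.9, 0.8]
wrist [202.6406 317.1778] [203.6456 325.2421] [189 320  31  13 285] [[ 0.663  -0.0572  0.108 ]]
scene [278.9845 142.4784] [279.3506 145.4286] [274 141  11   9  77] [[ 0.6324 -0.0417  0.108 ]]
(array([ 0.6637, -0.0621,  0.0999]), np.float64(0.005559112896544809))
0.61 [245.8, 212.0, 275.7, 272.9]
0.6 [267.8, 143.6, 285.5, 181.4]
expect foot/top [[278.0716 176.0396]
 [279.0115 141.4835]]
36.9
```

```bash
python3 -c "
from rig import bot
print(bot.finish_job())"
```

```text
the job is handed in; nothing more can be done
None
```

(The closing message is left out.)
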